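Draw the cross slide into line with a taper drift

ROBOT

A 6-joint arm with a two-finger parallel gripper is mounted at the origin on a cart in front of the work surface, level with it; the furniture and walls round the work are solid. World frame = base frame: x ahead of the robot, y to its left, z up, the work surface at z = 0. Lengths are in m, angles in degrees, forces in N, time in s.
With the tool pointing down it reaches from about 0.35 to 0.875 m from the base axis. Payload 4.2 kg.
Tool frame: the origin (TCP) lies between the finger pads, 19 mm behind the fingertips; this is the grasp point; z points along the fingers, y is the line along which they close (so a half turn about z gives the same grasp; the last joint's range is limited). The gripper opens to 87 mm and grips with 3 to 60 N. Pads are 19 mm wide; open, the fingers measure 117 mm over their backs; the gripper's body (75 mm by 190 mm) begins 51 mm behind the grasp point.
Start: joints at [-52.792, 22.042, 0.453, 0, -68.411, -14.817], TCP at [0.238, -0.578, 0.241] pointing down, gripper open.
Joint ranges: [-179.83, 179.83], [-69.29, 118.12], [-61.27, 80.66], [-181.25, 117.63], [-171.15, -9.14], [-177.46, 177.46]. Speed limits (degrees/s): [159.86, 159.86, 180, 180, 180, 180].

INTERFACE

Orientations are given as a 3x3 rotation matrix whose columns are the frame's x, y, z axes.
In Python, from station import r gives the robot as it stands.
- The arm moves only by the tool servo_tool, never from a script. Its argument "targets" is a list of rows, each a list of 5 numbers: the shift along the world's x, y, z in units of 30 mm (1.0 is 30 mm), then the turn about the world's z in rad, then the finger opening in mm, from 0 to 87. In form: [[x, y, z, turn, gripper], ...]. A call has exactly 5 rows; each row is the pose to reach, as a shift and turn from the pose commanded when the call began; what a row does not reach only later rows make up. A row lasts 1/12 s, in which the tool goes at most 41.7 mm and 7.16 degrees, less where a joint would pass 70% of its speed; a pose out of reach is approached as far as the arm can. A call with a gripper value outside its range is refused whole. The fingers move at their own pace and stop on an object; the grip force is fixed at half the most. Time passes only in rows, so rows that repeat a pose let the fingers close, or fill a call up. It gives the time, the measured TCP pose, the force, the opening and the grip force at its end, in the units of the state.
- r.sense(): the state, without advancing time (a new reading comes with each control period).
- r.capture(name): name is "scene" or "top" or "wrist"; returns a dict with "pixels" (480x640x3 uint8, red, green, blue), "fx", "fy", "cx", "cy" (pixels), "world_from_camera" (4x4, takes a point from camera to world coordinates). Camera axes: x right, y down, z forward; pixel columns grow to the right and rows downward; lengths in m; the calibration is good to about 2 mm. The wrist camera is an equidistant fisheye: a pixel r from the principal point sees the ray r / f radians off the axis. A picture is of the moment at which its call begins. There is no depth.
- r.finish_job(): hands the job in; it is judged then, once.
The state is a dict: "time_s": time; "joints": joint angles; "joint_velocities": joint speeds; "effort": joint torques, N m; "tcp_pos": TCP position; "ee_rot": TCP orientation; "wrist_force": force on the tool from outside, world axes, zero at the start; "moment": the same for the moment, N m; "gripper_width": opening from 0.0 (shut) to 1.0 (fully open); "gripper_force": force on a finger pad.
Only numpy, scipy, OpenCV 4.12 (cv2) and the standard library are available. Lean on these libraries where they do the work, as an engineer would, in place of code of your own. Each camera call takes 0.05 s, during which the arm holds its last target. There are 200 camera calls.

TASK

The cross slide on the sloping inspection fixture stands several millimetres off its datum, so its bore no longer lines up with the bore in the plate beneath. Take the tapered drift (hexagonal handle) from the wooden rack and push it, square to the slope, down through both bores until its collar sits flat on the slide, so that the taper draws the slide into line; use the drift alone for that, without pressing on the fixture or the slide with the gripper. Leave the drift standing in the bores, and leave the plain round-handled pin in the rack and the other things where they are.

Things in the scene. Friction and masses are not known exactly. Their poses are not given: they have to be found in the camera images.
- fixture: Sloping inspection fixture, fixed to the surface plate: grey base 128 x 200 x 12 mm, two wedge cheeks, and a steel face plate (124 mm along the slope, 190 mm across, 14 mm thick) that rises at 30 degrees from its front to its back. Origin: centre of the base's underside; x to the back (uphill), y to the left, z up. It carries the cross slide.
- plate_bore (a point): Centre of the face plate's bore (20 mm dia, 14 mm deep, open below for the nose) at the plate's upper surface, under the slide, 72 mm above the surface plate; fixed. z: square to the slope (30 deg from vertical, leaning to the fixture's front), the axis of both bores; x: up the slope; y: level, along the slide's travel.
- slide_bore (a point): Centre of the slide's bore (20 mm dia, 12 mm deep, through) at the slide's upper surface; moves with the slide; axes as plate_bore. In line, it lies 12 mm above plate_bore along z. Dark keeper strips along both edges of the slide start 39 mm up and down the slope from the bore; they stand 5.5 mm over the slide, their screw heads 9.5 mm.
- slide_plate (a joint): Offset of the cross slide (light metal plate, 84 mm along the slope, 136 mm across, 12 mm thick) along plate_bore's y, in m: 0 = bores in line, positive = displaced to +y. Starts between +0.0055 and +0.008; travel -0.004 to +0.010. Friction of about 6 N holds it where it is left; no spring. In line, the slide's black zero line meets the long white line on the front keeper.
- drift: Tapered steel drift, 131 mm long, about 0.34 kg, upright in one of the rack's two holes. Origin: centre of its collar's underside; z up its axis. Collar 30 mm dia, z = 0 to 6 mm; dark hexagonal handle 24 mm across flats to z = 66 mm (flats face +x, -x and every 60 deg), domed end to 73 mm. Shank 18.4 mm dia down to z = -24 mm, then tapering to the 6 mm nose at z = -58 mm.
- drift_grip (a point): Point on the drift's axis at the middle of its handle, 40 mm above the collar's underside: a good height for the TCP when gripping across two flats.
- drift_nose (a point): Tip of the drift, 58 mm below the collar's underside.
- plain_pin: Plain parallel steel pin in the rack's other hole, not to be used: round grooved handle 22 mm dia to 66 mm above its collar, the same 30 mm collar, untapered shank 18.4 mm dia, 58 mm long. Origin: centre of the collar's underside, z up.
- rack: Wooden rack, fixed: base 64 x 160 mm and a top board 60 x 156 mm whose upper side is 76 mm above the surface plate, on three steel posts. Origin: centre of its underside; two 22 mm holes at y = -40 and +40 mm along its own y. The tools hang in them by their collars; the shank reaches 58 mm below the board's upper side.
- cylinder_square: Bystander: upright cylinder with a black top, 38 mm diameter, 80 mm high; origin under its centre.
- white_jar: Bystander: white jar, 48 mm diameter, 62 mm high; origin under its centre.
- v_block_2: Bystander: steel V-block 42 x 50 x 40 mm; origin under its centre.
- flange (a point): Flange clamped on the slide, moves with it: rim 64 mm diameter and 9 mm thick, hub 32 mm diameter to 26 mm above the slide, two clamps on its rim to 19 mm. This point: centre of its underside, 75 mm to +y of slide_bore. z square to the slope.
Mind the look-alikes: they are no part of the job. Leave any blue or turquoise look-alike of the drift alone.

How it is judged:
By the outcome, as a careful person would: the job done as asked, in the order asked, and still so for the second after the job is handed in, with the robot touching nothing.
It also fails if it takes over 38 s, if anything falls off the work surface, if the arm or the gripper's body presses on something with over 40 N, if the wrist force passes 120 N, or if a joint passes its speed limit or range.

## Working session

There is one attempt and no reset: what is moved stays moved. The work goes in short steps, Python scripts to look and compute and a tool call to move; the robot and the scene stay as the last step left them, time stands still between calls to the robot, and variables do not carry over. Pictures are saved under pics/ and viewed, at most 10 in all, crops included, and the job is handed in when it is done.

Besides the shell and the picture viewer there is one more tool, called after "Emit:" as name(argument=value, ...), one argument or row to a line, values as JSON. servo_tool: Moves the arm, as the interface text tells. Its arguments: {"type":"object","properties":{"targets":{"type":"array","items":{"type":"array","items":{"type":"number"}}}},"required":["targets"]}

```bash
mkdir -p pics; ls; cat > h.py <<'E'
import numpy as np, cv2, json, pickle
from station import r
def cap(name, tag):
    d=r.capture(name); pickle.dump(d,open(f'pics/{tag}.pkl','wb')); cv2.imwrite(f'pics/{tag}.png',d['pixels'][:,:,::-1]); return d
def load(tag): return pickle.load(open(f'pics/{tag}.pkl','rb'))
def ray(d,u,v,fish=False):
    a=np.array([(u-d['cx'])/d['fx'],(v-d['cy'])/d['fy'],1.0])
    if fish:
        t=np.hypot(a[0],a[1]); a=np.array([*(a[:2]/max(t,1e-9)*np.sin(t)),np.cos(t)])
    T=np.array(d['world_from_camera']); w=T[:3,:3]@a
    return T[:3,3],w/np.linalg.norm(w)
def plane(d,u,v,z,fish=False):
    o,w=ray(d,u,v,fish); return o+w*(z-o[2])/w[2]
def cross(*rays):
    A=0;b=0
    for o,w in rays:
        P=np.eye(3)-np.outer(w,w); A=A+P; b=b+P@o
    x=np.linalg.solve(A,b); return x,[np.linalg.norm((np.eye(3)-np.outer(w,w))@(x-o)) for o,w in rays]
def proj(d,p,fish=False):
    T=np.array(d['world_from_camera']); c=T[:3,:3].T@(np.array(p)-T[:3,3])
    if fish:
        s=np.hypot(c[0],c[1]); t=np.arctan2(s,c[2]); c=np.array([c[0]/s*t,c[1]/s*t,1])
    return d['cx']+d['fx']*c[0]/c[2], d['cy']+d['fy']*c[1]/c[2]
E
python3 - <<'E'
from h import *
np.set_printoptions(precision=4,suppress=True)
for n in ('scene','top','wrist'):
    d=cap(n,n+'0'); print(n,d['fx'],d['cx'],d['cy'],np.array(d['world_from_camera']))
s=r.sense(); print({k:np.round(v,3) for k,v in s.items()})
E
```

```text
pics
scene 495.24143104629565 316.9537042656954 241.37989691275584 [[-0.6793 -0.4488  0.5807 -0.0221]
 [-0.7338  0.4016 -0.548   0.6593]
 [ 0.0127 -0.7983 -0.6021  0.7171]
 [ 0.      0.      0.      1.    ]]
top 441.9899210127645 317.9184046823528 242.2258065651693 [[ 0.0155 -0.9937  0.1113  0.4517]
 [-0.9998 -0.0166 -0.0082  0.0824]
 [ 0.01   -0.1111 -0.9938  1.0008]
 [ 0.      0.      0.      1.    ]]
wrist 371.64829954431775 316.1614899105929 237.6811712435509 [[-0.3805  0.8807  0.2821  0.1584]
 [ 0.9248  0.361   0.1203 -0.6089]
 [ 0.0041  0.3067 -0.9518  0.3832]
 [ 0.      0.      0.      1.    ]]
{'time_s': np.float64(0.15), 'joints': array([-52.791,  22.081,   0.397,  -0.019, -68.411, -14.816]), 'joint_velocities': array([ 0.069, -0.171,  0.259, -0.004,  0.129, -0.051]), 'effort': array([  0.   , -39.105,  18.759,   4.222,   0.012,  -0.   ]), 'tcp_pos': array([ 0.238, -0.577,  0.24 ]), 'ee_rot': array([[-0.925, -0.381, -0.001],
       [-0.381,  0.925,  0.002],
       [ 0.   ,  0.002, -1.   ]]), 'wrist_force': array([ 0.192, -0.935, -0.678]), 'moment': array([ 0.018, -0.02 , -0.033]), 'gripper_force': np.float64(0.0), 'gripper_width': np.float64(0.999)}
```

View pics/top0.png

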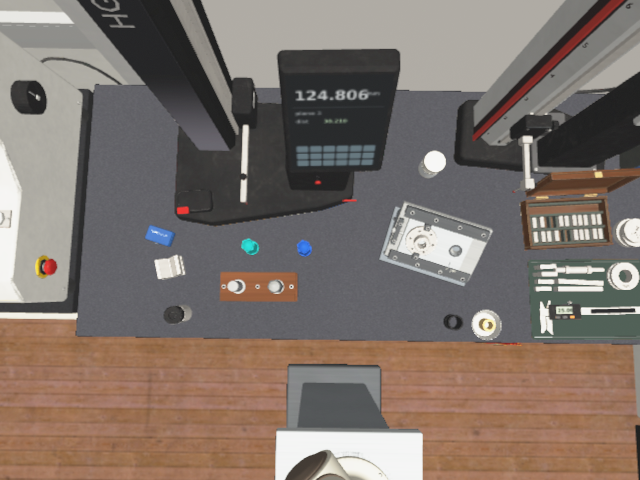

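View pics/scene0.png

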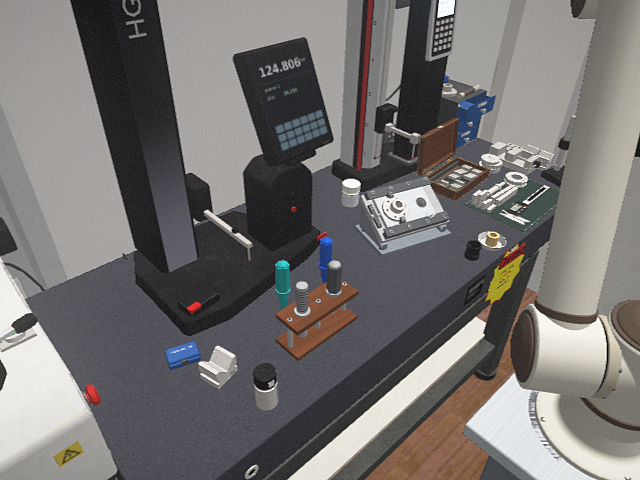

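The two candidates are the top-view tools at (236,286), light and grooved, and (277,286), dark. The blue and turquoise look-alikes at (304,247) and (250,246) stand outside the rack. The scene view shows the dark hex handle at (334,276) on the far, −y side, which is top (277,286) and fits the drift. I'll confirm this in an enlarged crop.

```bash
python3 - <<'E'
from h import *
t=load('top0')['pixels'][:,:,::-1]; s=load('scene0')['pixels'][:,:,::-1]
def c(i,u,v,w,h): return cv2.resize(i[v:v+h,u:u+w],(400,300),interpolation=cv2.INTER_CUBIC)
m=np.vstack([np.hstack([c(s,280,250,80,60),c(s,355,170,100,75)]),np.hstack([c(t,215,260,88,66),c(t,375,193,124,93)])])
cv2.imwrite('pics/m1.png',m)
E
```

```text
(no output)
```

View pics/m1.png

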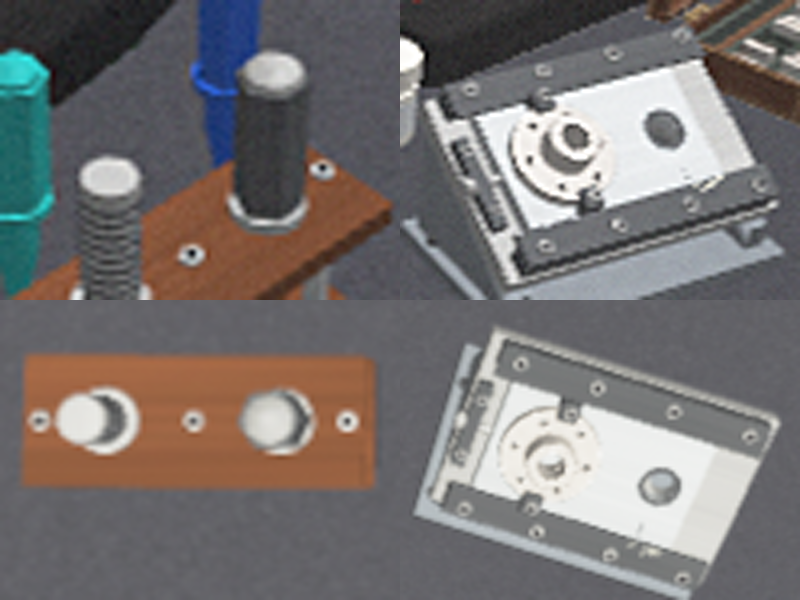

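```bash
python3 - <<'E'
from h import *
np.set_printoptions(precision=4,suppress=True)
t=load('top0'); s=load('scene0')
p,e=cross(ray(t,275.1,286.4),ray(s,334.8,264.4)); print('dome',p,e)
p,e=cross(ray(t,455.6,251),ray(s,421,202.4)); print('slide_bore',p,e)
h=cv2.cvtColor(t['pixels'],cv2.COLOR_RGB2HSV)
m=cv2.inRange(h,(5,100,60),(20,255,200)); m[:250]=0;m[320:]=0;m[:,:200]=0;m[:,320:]=0
c=max(cv2.findContours(m,0,2)[0],key=cv2.contourArea); rc=cv2.minAreaRect(c); print(rc)
B=[plane(t,*q,0.076) for q in cv2.boxPoints(rc)]; print(np.array(B), np.mean(B,0))
# light slide: bright mask
g=t['pixels'].min(2); m=(g>185).astype(np.uint8); m[:200]=0;m[290:]=0;m[:,:375]=0;m[:,500:]=0
m=cv2.morphologyEx(m,cv2.MORPH_CLOSE,np.ones((3,3)))
c=max(cv2.findContours(m,0,2)[0],key=cv2.contourArea); print(cv2.minAreaRect(c),cv2.contourArea(c))
print(cv2.HoughCircles(cv2.resize(t['pixels'][225:275,430:480,1],None,fx=8,fy=8,interpolation=2),cv2.HOUGH_GRADIENT,1,100,param1=80,param2=20,minRadius=30,maxRadius=80))
# keeper edges: fixture corner points by hand
for a,b in (((375+516*.31-124,193+45*.31),(375+(765-400)*.31,193+(440-300)*.31)),):
    P=plane(t,375+(520-400)*.31,193+(363-300)*.31,.105);Q=plane(t,375+(750-400)*.31,193+(436-300)*.31,.105); print('back screws',P,Q,np.degrees(np.arctan2(*(P-Q)[[1,0]]))-90)
P=plane(t,375+(464-400)*.31,193+(508-300)*.31,.06);Q=plane(t,375+(683-400)*.31,193+(579-300)*.31,.06); print('front screws',P,Q,np.degrees(np.arctan2(*(P-Q)[[1,0]]))-90)
E
```

```text
dome [0.461  0.1571 0.1402] [np.float64(0.0004439326865195214), np.float64(0.00044393268651952007)]
slide_bore [ 0.5415 -0.215   0.0779] [np.float64(0.0002294643907249599), np.float64(0.00022946439072501216)]
((258.0, 286.0), (28.0, 76.0), 90.0)
[[0.4894 0.2779 0.076 ]
 [0.492  0.1195 0.076 ]
 [0.434  0.1183 0.076 ]
 [0.4315 0.2756 0.076 ]] [0.4617 0.1978 0.076 ]
((433.8960266113281, 246.6514892578125), (90.37666320800781, 54.67304992675781), 25.016895294189453) 2776.0
[[[202.5 201.5  52.5]]]
back screws [ 0.6168 -0.1182  0.105 ] [ 0.5723 -0.2644  0.105 ] -16.94400956780089
front screws [ 0.527  -0.0903  0.06  ] [ 0.4824 -0.2349  0.06  ] -17.147768895890536
```

The crop confirms that the dark hexagonal handle, top (275,286) and scene (335,264), is the drift; the light grooved one is the plain pin. The bore is at top (456,251), and the fixture yaw is about −17°. I'll move to look at the fixture from close up.

Emit:
servo_tool(
  targets=[
    [0.71, 1.09, 0, -0.1, 87],
    [1.42, 2.18, 0, -0.2, 87],
    [2.13, 3.27, 0, -0.3, 87],
    [2.84, 4.36, 0, -0.4, 87],
    [3.55, 5.45, 0, -0.5, 87],
  ],
)

```text
time_s: 0.57
tcp_pos: [0.345, -0.4127, 0.241]
ee_rot: [[-0.993, 0.115, -0.0], [0.115, 0.993, 0.0], [0.0, 0.0, -1.0]]
wrist_force: [1.1, 0.4, -0.1]
gripper_width: 0.996
gripper_force: 0.0
```

Emit:
servo_tool(
  targets=[
    [0.71, 1.09, 0, -0.1, 60],
    [1.42, 2.18, 0, -0.19, 60],
    [2.13, 3.27, 0, -0.19, 60],
    [2.84, 4.36, 0, -0.19, 60],
    [3.55, 5.45, 0, -0.19, 60],
  ],
)

```text
time_s: 0.98
tcp_pos: [0.4516, -0.249, 0.2412]
ee_rot: [[-0.956, 0.295, -0.0], [0.295, 0.956, 0.0], [0.0, 0.0, -1.0]]
wrist_force: [1.6, -0.3, 0.5]
gripper_width: 0.727
gripper_force: 0.0
```

```bash
python3 - <<'E'
from h import *
np.set_printoptions(precision=4,suppress=True)
d=cap('wrist','w1'); print(d['fx'],d['fy'],np.array(d['world_from_camera']))
s=r.sense(); print(s['time_s'],s['tcp_pos'],s['ee_rot'],s['joints'])
print(proj(d,(.5415,-.215,.082),True))
E
```

```text
371.64829954431775 371.64829954431775 [[ 0.295   0.9097  0.2923  0.3693]
 [ 0.9555 -0.2816 -0.088  -0.223 ]
 [ 0.0022  0.3052 -0.9523  0.3841]
 [ 0.      0.      0.      1.    ]]
1.0333 [ 0.4551 -0.2451  0.2412] [[-0.957   0.29    0.0025]
 [ 0.29    0.957   0.001 ]
 [-0.0021  0.0016 -1.    ]] [-10.3434  11.4473 -14.5786  -0.0883 -63.8443 -96.4741]
(np.float64(378.5288564877079), np.float64(304.76731133331305))
```

View pics/w1.png

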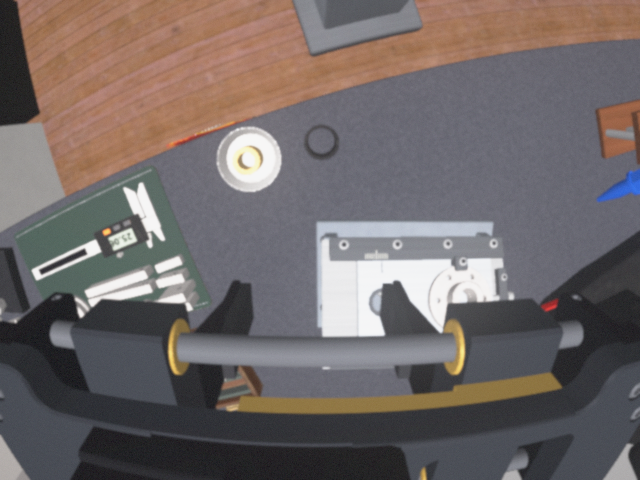

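The wrist view shows the bore at (378,304), half hidden by a finger. I'll shift so that it falls clear, mid-picture.

Emit:
servo_tool(
  targets=[
    [1.2, 0.4, 0, 0, 60],
    [2.3, 0.8, 0, 0, 60],
    [2.3, 0.8, 0, 0, 60],
    [2.3, 0.8, 0, 0, 60],
    [2.3, 0.8, 0, 0, 60],
  ],
)

```text
time_s: 1.45
tcp_pos: [0.5195, -0.2268, 0.2406]
ee_rot: [[-0.956, 0.295, -0.002], [0.295, 0.956, 0.0], [0.002, -0.0, -1.0]]
wrist_force: [0.8, -0.2, 0.1]
gripper_width: 0.687
gripper_force: 0.0
```

```bash
python3 - <<'E'
from h import *
np.set_printoptions(precision=4,suppress=True)
d=cap('wrist','w2'); print(np.array(d['world_from_camera'])[:3,3])
s=r.sense(); print(s['time_s'],s['tcp_pos'])
u,v=map(int,proj(d,(.5415,-.215,.082),True)); print(u,v)
i=d['pixels'][max(v-75,0):v+75,u-100:u+100,::-1]; print('orig',u-100,max(v-75,0))
cv2.imwrite('pics/c2.png',cv2.resize(i,None,fx=4,fy=4,interpolation=2))
E
```

```text
[ 0.4374 -0.2009  0.3836]
1.5 [ 0.5191 -0.2271  0.2409]
335 245
orig 235 170
```

View pics/c2.png

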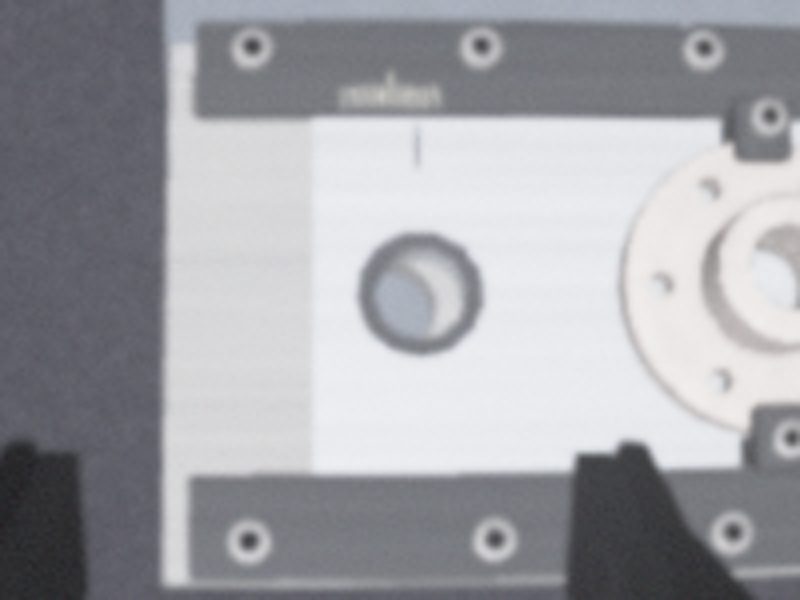

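The slide bore is at wrist pixel (340,243), with a chamfer ring round it. The slide's zero line (339,207) stands right of the long white keeper line (333,193), so it is displaced to +y by about 6 mm.

```bash
python3 - <<'E'
from h import *
np.set_printoptions(precision=4,suppress=True)
d=load('w2'); t=load('top0'); s=load('scene0')
px=lambda x,y:(235+x/4,170+y/4)
b=px(421,293)
a=np.radians(-17); 
print('wrist/top/scene',cross(ray(d,*b,True),ray(t,455.6,251),ray(s,421,202.4)))
print('wrist/top',cross(ray(d,*b,True),ray(t,455.6,251)))
P=plane(d,*b,.0824,True); print('slide bore @.0824',P)
# screws: fixture frame, keeper top normal heights
def onslope(u,v,h): # plane parallel to slope, h above slide top through slide bore P
    for ang in (a,):
        ex=np.array([np.cos(a),np.sin(a),0]); n=-.5*ex+np.array([0,0,np.cos(np.pi/6)])
        o,w=ray(d,u,v,True); return o+w*(n@(P+h*n-o))/(n@w)
for L in ([(252,47),(481,46),(704,49)],[(249,541),(495,540),(733,532)]):
    Q=np.array([onslope(*px(*q),.0095) for q in L]); v=Q[-1]-Q[0]; print(Q, 'yaw',-np.degrees(np.arctan2(v[0],v[1])))
ey=np.array([-np.sin(a),np.cos(a),0])
z0=onslope(*px(417,148),0); w0=onslope(*px(391,90),.0055)
print('offset', (z0-w0)@ey, 'zero line vs bore',(z0-P)@ey)
q=onslope(*px(405,308),-.012); print()
E
```

```text
wrist/top/scene (array([ 0.5406, -0.2122,  0.0805]), [np.float64(0.0018102538544324388), np.float64(0.002010290362030753), np.float64(0.000932491522415864)])
wrist/top (array([ 0.5394, -0.211 ,  0.0879]), [np.float64(0.0012766689364180218), np.float64(0.0012766689364179717)])
slide bore @.0824 [ 0.5402 -0.2103  0.0824]
[[ 0.4815 -0.2303  0.0643]
 [ 0.4959 -0.1826  0.0642]
 [ 0.5105 -0.1347  0.0642]] yaw -16.841437803513028
[[ 0.569  -0.2569  0.1171]
 [ 0.5837 -0.2092  0.1172]
 [ 0.5981 -0.1613  0.1171]] yaw -16.914176843189416
offset 0.005762545308748851 zero line vs bore -0.0002741577026344989
```

Emit:
servo_tool(
  targets=[
    [-0.26, 1.28, 0.03, 0.06, 60],
    [-0.52, 2.56, 0.06, 0.12, 60],
    [-0.78, 3.84, 0.09, 0.18, 60],
    [-1.04, 5.12, 0.12, 0.24, 60],
    [-1.3, 6.4, 0.15, 0.29, 60],
  ],
)

```text
time_s: 1.92
tcp_pos: [0.4794, -0.0345, 0.2461]
ee_rot: [[-1.0, 0.009, 0.001], [0.009, 1.0, 0.0], [-0.001, 0.0, -1.0]]
wrist_force: [1.0, 0.3, -0.5]
gripper_width: 0.687
gripper_force: 0.0
```

Emit:
servo_tool(
  targets=[
    [-0.26, 1.28, 0.03, 0, 60],
    [-0.52, 2.56, 0.06, 0, 60],
    [-0.78, 3.84, 0.09, 0, 60],
    [-1.04, 5.12, 0.12, 0, 60],
    [-1.3, 6.4, 0.15, 0, 60],
  ],
)

```text
time_s: 2.33
tcp_pos: [0.4408, 0.1575, 0.2509]
ee_rot: [[-1.0, 0.011, 0.001], [0.011, 1.0, 0.001], [-0.001, 0.001, -1.0]]
wrist_force: [0.9, 0.2, 0.8]
gripper_width: 0.688
gripper_force: 0.0
```

Emit:
servo_tool(
  targets=[
    [0, 0, 0, 0, 60],
    [0, 0, 0, 0, 60],
    [0, 0, 0, 0, 60],
    [0, 0, 0, 0, 60],
    [0, 0, 0, 0, 60],
  ],
)

```text
time_s: 2.75
tcp_pos: [0.4422, 0.1556, 0.2503]
ee_rot: [[-1.0, 0.012, -0.0], [0.012, 1.0, -0.0], [0.0, -0.0, -1.0]]
wrist_force: [0.5, 0.0, -0.2]
gripper_width: 0.693
gripper_force: 0.0
```

```bash
python3 - <<'E'
from h import *
np.set_printoptions(precision=4,suppress=True)
d=cap('wrist','w3'); print(np.array(d['world_from_camera'])[:3,3])
s=r.sense(); print(s['time_s'],s['tcp_pos'],s['ee_rot'],s['joints'])
u,v=map(int,proj(d,(.461,.157,.14),True)); print(u,v)
i=d['pixels'][max(v-75,0):v+75,u-100:u+100,::-1]; print('orig',u-100,max(v-75,0))
cv2.imwrite('pics/c3.png',cv2.resize(i,None,fx=4,fy=4,interpolation=2))
E
```

```text
[0.3561 0.1576 0.3932]
2.8 [0.4423 0.1558 0.2503] [[-0.9999  0.0117 -0.    ]
 [ 0.0117  0.9999 -0.    ]
 [ 0.     -0.     -1.    ]] [  39.3299    6.2341  -19.6478    0.0005  -64.1214 -129.9983]
316 268
orig 216 193
```

View pics/c3.png

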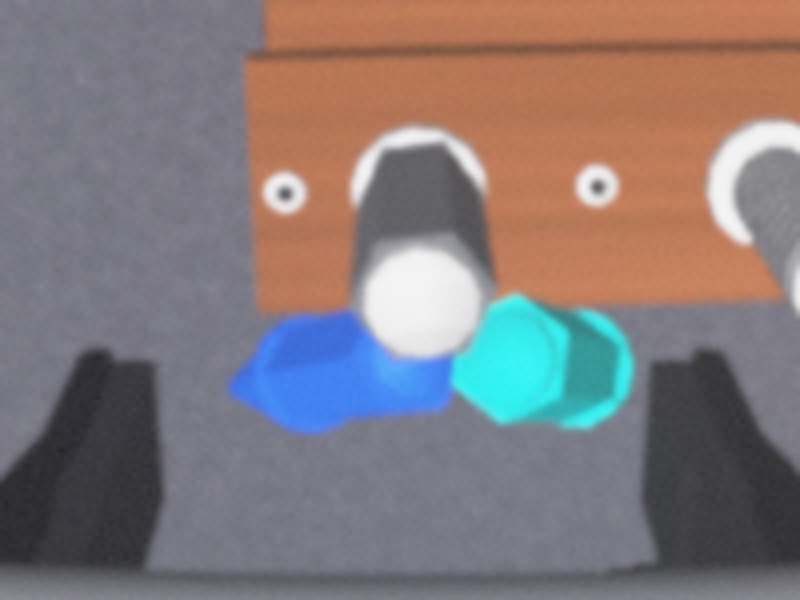

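Drift handle top is at wrist pixel (321,269), with the collar centre near (321,240). The front flat's lower edge slopes by about 8°. I'll refine its position and yaw, and check the look-alikes' heights.

```bash
python3 - <<'E'
from h import *
np.set_printoptions(precision=4,suppress=True)
d=load('w3'); t=load('top0'); s=load('scene0')
px=lambda x,y:(216+x/4,193+y/4)
print('top wrist+top',cross(ray(d,*px(422,303),True),ray(t,275.1,286.4)))
print('top wrist+top+scene',cross(ray(d,*px(422,303),True),ray(t,275.1,286.4),ray(s,334.8,264.4)))
print('turq',cross(ray(t,250,245),ray(s,283,264)),'blue',cross(ray(t,304.5,246),ray(s,326,240)))
print('@.147',plane(d,*px(422,303),.147,True),plane(t,275.1,286.4,.147))
# collar: outer ellipse left/right/top points
for z in (.076,.082): print('collar L,R,front',[plane(d,*px(*q),z,True) for q in ((351,185),(487,185),(419,126))])
g=d['pixels'][193:293,290:345].max(2)
g=cv2.resize(g,None,fx=4,fy=4,interpolation=2)
m=(g<125).astype(np.uint8); n,l,st,c=cv2.connectedComponentsWithStats(m); k=1+np.argmax(st[1:,4]); print(st[k])
cc=cv2.findContours((l==k).astype(np.uint8),0,1)[0][0]; ap=cv2.approxPolyDP(cc,4,True)[:,0]; 
print([ (tuple(q),plane(d,290+q[0]/4,193+q[1]/4,.082,True)[:2]) for q in ap])
for y in (165,200,235): print(y,g[y,40:240:6])
E
```

```text
top wrist+top (array([0.4611, 0.1588, 0.1402]), [np.float64(0.0020736715970195107), np.float64(0.00207367159701946)])
top wrist+top+scene (array([0.4607, 0.1586, 0.1413]), [np.float64(0.002241431748344938), np.float64(0.001939389420590609), np.float64(0.0003954643698885487)])
turq (array([0.5432, 0.2115, 0.1204]), [np.float64(0.0009728426322345897), np.float64(0.0009728426322346696)]) blue (array([0.5421, 0.1018, 0.1229]), [np.float64(0.00012073103681816102), np.float64(0.00012073103681814178)])
@.147 [0.4587 0.1608 0.147 ] [0.4606 0.1562 0.147 ]
collar L,R,front [array([0.4594, 0.146 , 0.076 ]), array([0.4598, 0.1765, 0.076 ]), array([0.4458, 0.1613, 0.076 ])]
collar L,R,front [array([0.4574, 0.1462, 0.082 ]), array([0.4578, 0.1761, 0.082 ]), array([0.4441, 0.1613, 0.082 ])]
[   58   147   138   134 10126]
[((np.int32(145), np.int32(147)), array([0.4489, 0.166 ])), ((np.int32(95), np.int32(152)), array([0.4499, 0.1551])), ((np.int32(86), np.int32(159)), array([0.4515, 0.1531])), ((np.int32(63), np.int32(218)), array([0.4651, 0.1478])), ((np.int32(59), np.int32(280)), array([0.4799, 0.1466])), ((np.int32(82), np.int32(239)), array([0.4701, 0.1519])), ((np.int32(157), np.int32(232)), array([0.4687, 0.1686])), ((np.int32(195), np.int32(277)), array([0.4796, 0.1772])), ((np.int32(183), np.int32(195)), array([0.4601, 0.1744]))]
165 [189 189 187 197 227 240 218 136 106 101 101 101 104 103 102 102 105 102
 100  92 104 184 235 230 203 189 193 191 193 191]
200 [186 186 194 211 175 113 107 106 101 102 103 102 100 102 103 104 102 103
 101  96  89  88  88  87 120 168 187 191 191 190]
235 [179 177 174 142 111 108 107 108 111 112 116 117 121 124 129 132 136 141
 143 141 123  94  91  90  92 119 166 184 185 185]
```

Emit:
servo_tool(
  targets=[
    [0.2, 0.03, -0.4, -0.12, 60],
    [0.4, 0.06, -0.9, -0.24, 60],
    [0.6, 0.1, -1.4, -0.36, 60],
    [0.6, 0.1, -1.9, -0.39, 60],
    [0.6, 0.1, -2.5, -0.39, 60],
  ],
)

```text
time_s: 3.22
tcp_pos: [0.461, 0.1594, 0.175]
ee_rot: [[-0.92, 0.392, 0.001], [0.392, 0.92, 0.001], [-0.001, 0.001, -1.0]]
wrist_force: [0.2, -0.1, -0.3]
gripper_width: 0.69
gripper_force: 0.0
```

Emit:
servo_tool(
  targets=[
    [0, 0, -0.6, 0, 60],
    [0, 0, -1.2, 0, 60],
    [0, 0, -1.7, 0, 60],
    [0, 0, -1.97, 0, 60],
    [0, 0, -1.97, 0, 60],
  ],
)

```text
time_s: 3.63
tcp_pos: [0.4594, 0.1588, 0.1145]
ee_rot: [[-0.921, 0.39, -0.003], [0.39, 0.921, -0.002], [0.002, -0.003, -1.0]]
wrist_force: [-0.2, -0.6, -0.5]
gripper_width: 0.694
gripper_force: 0.1
```

Emit:
servo_tool(
  targets=[
    [0, 0, 0, 0, 30],
    [0, 0, 0, 0, 20],
    [0, 0, 0, 0, 15],
    [0, 0, 0, 0, 15],
    [0, 0, 0, 0, 15],
  ],
)

```text
time_s: 4.05
tcp_pos: [0.4605, 0.1603, 0.1169]
ee_rot: [[-0.921, 0.389, 0.001], [0.389, 0.921, 0.001], [-0.001, 0.001, -1.0]]
wrist_force: [0.3, -0.1, 0.3]
gripper_width: 0.394
gripper_force: 0.0
```

Emit:
servo_tool(
  targets=[
    [0, 0, 0, 0, 15],
    [0, 0, 0, 0, 15],
    [0, 0, 0, 0, 15],
    [0, 0, 0, 0, 15],
    [0, 0, 0, 0, 15],
  ],
)

```text
time_s: 4.47
tcp_pos: [0.4601, 0.1601, 0.1165]
ee_rot: [[-0.921, 0.389, 0.0], [0.389, 0.921, -0.0], [-0.0, -0.0, -1.0]]
wrist_force: [-1.0, -0.1, 3.2]
gripper_width: 0.271
gripper_force: 30.0
```

Emit:
servo_tool(
  targets=[
    [0, 0, 0.4, 0, 15],
    [0, 0, 1.2, 0, 15],
    [0, 0, 2.2, 0, 15],
    [0, 0, 3.2, 0, 15],
    [0, 0, 4.2, 0, 15],
  ],
)

```text
time_s: 4.88
tcp_pos: [0.4593, 0.1598, 0.2423]
ee_rot: [[-0.921, 0.389, -0.002], [0.389, 0.921, -0.001], [0.002, -0.002, -1.0]]
wrist_force: [0.2, -0.3, -2.2]
gripper_width: 0.271
gripper_force: 30.0
```

Emit:
servo_tool(
  targets=[
    [0.2, -1.2, 0.2, 0.03, 15],
    [0.4, -2.4, 0.2, 0.05, 15],
    [0.6, -3.6, 0.2, 0.08, 15],
    [0.8, -4.8, 0.2, 0.1, 15],
    [1, -5.9, 0.2, 0.1, 15],
  ],
)

```text
time_s: 5.3
tcp_pos: [0.4893, -0.0185, 0.2472]
ee_rot: [[-0.956, 0.294, -0.002], [0.294, 0.956, 0.0], [0.002, -0.0, -1.0]]
wrist_force: [1.1, 0.3, -2.0]
gripper_width: 0.273
gripper_force: 30.0
```

```bash
python3 - <<'E'
from h import *
np.set_printoptions(precision=4,suppress=True)
s=r.sense(); print(s['time_s'],s['tcp_pos'],s['ee_rot'],s['joints'],s['gripper_width'],s['wrist_force'])
d=cap('wrist','w4'); cap('scene','s4'); t=cap('top','t4')
g=load('scene0')['pixels'];g4=load('s4')['pixels']
p=s['tcp_pos']
D=load('s4'); u,v=map(int,proj(D,p)); print(u,v)
a=cv2.resize(g4[v-60:v+90,u-100:u+100,::-1],(400,300),interpolation=2)
b=d['pixels'][:,:,::-1]; b=cv2.resize(b[200:380,180:420],(400,300),interpolation=2)
cv2.imwrite('pics/m4.png',np.hstack([a,b]))
E
```

```text
5.3 [ 0.4893 -0.0185  0.2472] [[-0.9557  0.2943 -0.0017]
 [ 0.2943  0.9557  0.0004]
 [ 0.0017 -0.0001 -1.    ]] [  16.8479    8.5443  -17.3378   -0.0555  -64.2016 -123.9385] 0.27304691528335456 [ 1.0764  0.264  -1.9707]
391 175
```

View pics/m4.png

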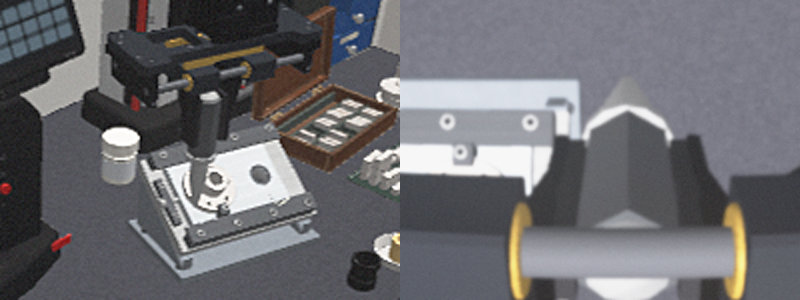

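The drift hangs upright in the fingers, with its nose at wrist pixel (317,248). I'll check the nose against the expected position, to get the wrist-camera bias.

```bash
python3 - <<'E'
from h import *
np.set_printoptions(precision=4,suppress=True)
d=load('w4'); p=np.array([.4893,-.0185,.2472]); R=np.array([[-0.9557,.2943,0],[.2943,.9557,0],[0,0,-1]])
print('expected nose px',proj(d,p-[0,0,.098],True))
g=d['pixels'][235:275,300:335,1]
for v in (0,4,7,10,13,16,20,26,32): print(235+v,g[v])
print('cam in tool frame',R.T@(np.array(d['world_from_camera'])[:3,3]-p))
for tag,q in (('w2',(235+421/4,170+293/4)),):
    D=load(tag); s=np.array([.5191,-.2271,.2409]); R2=np.array([[-.956,.2925,0],[.2925,.956,0],[0,0,-1]])
    print('bore in tool',R2.T@(plane(D,*q,.0824,True)-s), 'nose meas in tool',R.T@(plane(d,316.8,248,.1492,True)-p))
t=load('top0'); print('top bore @.0824',plane(t,455.6,251,.0824))
E
```

```text
expected nose px (np.float64(314.65658109805514), np.float64(250.4238245709974))
235 [126 121 123 127 130 125 125 126 127 127 129 127 126 125 124 128 129 128
 125 123 125 127 126 121 121 125 124 127 126 123 123 125 124 127 127]
239 [128 126 127 126 130 129 128 131 131 127 127 127 125 128 127 128 129 128
 127 123 125 127 125 123 125 129 130 130 128 129 128 128 126 126 129]
242 [127 129 128 125 121 124 127 123 126 128 124 126 125 128 126 131 127 128
 124 122 126 123 123 124 128 128 129 129 128 126 125 128 125 124 125]
245 [131 131 131 131 127 124 124 123 125 125 124 125 127 128 128 130 129 130
 130 127 131 131 129 124 125 127 129 122 126 127 127 128 128 129 126]
248 [124 124 123 123 125 129 127 124 123 124 127 132 141 140 144 142 140 142
 139 136 133 128 130 127 130 129 126 125 121 128 125 125 126 126 128]
251 [127 127 127 129 127 129 126 127 129 134 144 148 151 147 145 142 142 141
 140 138 139 140 135 130 125 124 125 127 125 126 122 124 126 121 122]
255 [127 121 124 124 124 127 135 148 154 156 155 152 150 147 146 144 143 141
 142 143 140 139 138 139 134 132 130 128 128 126 131 130 130 127 126]
261 [127 129 141 150 157 162 159 160 160 159 154 152 158 156 152 156 151 152
 148 146 148 145 143 141 141 138 137 134 133 132 129 128 125 126 126]
267 [204 226 237 241 242 242 243 243 242 241 238 231 218 191 159 134 118 121
 142 172 205 227 236 239 241 242 242 242 239 230 212 178 156 141 136]
cam in tool frame [ 0.086   0.0006 -0.143 ]
bore in tool [-0.0153  0.0222  0.1585] nose meas in tool [0.0018 0.0015 0.098 ]
top bore @.0824 [ 0.5409 -0.2136  0.0824]
```

Emit:
servo_tool(
  targets=[
    [0.34, -1.3, 0, 0, 15],
    [0.68, -2.6, 0, 0, 15],
    [1.02, -3.9, 0, 0, 15],
    [1.36, -5.2, 0, 0, 15],
    [1.72, -6.5, 0, 0, 15],
  ],
)

```text
time_s: 5.87
tcp_pos: [0.5419, -0.2122, 0.2472]
ee_rot: [[-0.956, 0.293, -0.001], [0.293, 0.956, 0.001], [0.001, 0.001, -1.0]]
wrist_force: [1.0, 1.0, -2.2]
gripper_width: 0.274
gripper_force: 30.0
```

Emit:
servo_tool(
  targets=[
    [0, 0, -0.4, 0, 15],
    [0, 0, -0.8, 0, 15],
    [0, 0, -1.2, 0, 15],
    [0, 0, -1.6, 0, 15],
    [0, 0, -1.6, 0, 15],
  ],
)

```text
time_s: 6.28
tcp_pos: [0.5399, -0.2103, 0.1963]
ee_rot: [[-0.956, 0.295, -0.007], [0.295, 0.956, 0.003], [0.008, 0.0, -1.0]]
wrist_force: [-1.1, 0.2, -3.1]
gripper_width: 0.271
gripper_force: 30.0
```

```bash
python3 - <<'E'
from h import *
np.set_printoptions(precision=4,suppress=True)
d=cap('wrist','w5'); cap('scene','s5'); s=r.sense(); print(s['time_s'],s['tcp_pos'],s['wrist_force'],s['ee_rot'][:,1])
p=s['tcp_pos']; u,v=map(int,proj(d,p-[0,0,.098],True)); print(u,v)
a=cv2.resize(d['pixels'][v-50:v+40,u-60:u+60,::-1],(400,300),interpolation=2)
D=load('s5'); U,V=map(int,proj(D,p-[0,0,.07])); 
b=cv2.resize(D['pixels'][V-45:V+45,U-60:U+60,::-1],(400,300),interpolation=2)
cv2.imwrite('pics/m5.png',np.hstack([a,b])); print('scene org',U-60,V-45)
E
```

```text
6.3833 [ 0.5416 -0.211   0.1994] [ 1.0144  0.1825 -1.6768] [ 0.2936  0.9559 -0.0003]
314 255
scene org 363 139
```

View pics/m5.png

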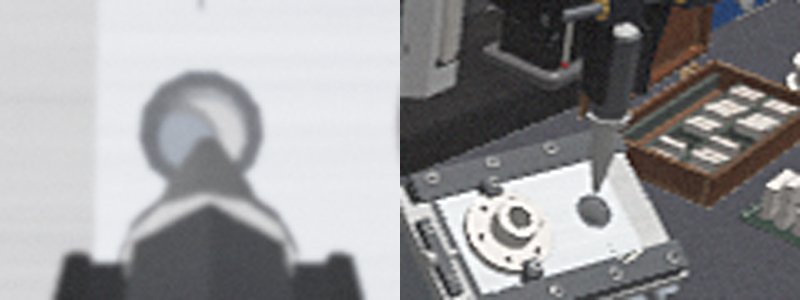

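The nose stands just over the bore: the bore centre is at wrist pixel (315,244) and the nose at (316,252). I'll re-measure the bore here and compute the tilt and insertion targets.

```bash
cat > k.py <<'E'
from h import *
np.set_printoptions(precision=3,suppress=True)
a=np.radians(-16.9); ex=np.array([np.cos(a),np.sin(a),0]); ey=np.array([-np.sin(a),np.cos(a),0]); ez=np.array([0,0,1.])
ux=np.cos(np.pi/6)*ex+.5*ez; n=-.5*ex+np.cos(np.pi/6)*ez
def tcp(S0,x,y,h,th,L=.098):
    t=np.radians(th); return S0+(x*ux+y*ey+h*n)/1e3+L*(np.cos(t)*ez-np.sin(t)*ex)
E
python3 - <<'E'
from k import *
d=load('w5'); S=plane(d,314.9-1.2,244,.0824,True); print('S',S)
S=(S+np.array([.5402,-.2115,.0824]))/2; S0=S-.0058*ey; print('S0',S0)
s=r.sense(); p=s['tcp_pos']; print(p,s['wrist_force'])
for q in ((-3,4,0,0),(-3,4,-8,0),(-7,3,-9,10),(-7,3,-9,20),(-7,3,-9,32),(-1,2,-9,30),(0,1,-20,30),(0,0,-58,30)):
    T=tcp(S0,*q); print(q,T,(T-p)/.03)
E
```

```text
S [ 0.54  -0.211  0.082]
S0 [ 0.538 -0.217  0.082]
[ 0.542 -0.211  0.199] [ 1.014  0.182 -1.677]
(-3, 4, 0, 0) [ 0.537 -0.212  0.179] [-0.155 -0.04  -0.683]
(-3, 4, -8, 0) [ 0.541 -0.213  0.172] [-0.028 -0.079 -0.914]
(-7, 3, -9, 10) [ 0.521 -0.208  0.168] [-0.675  0.083 -1.059]
(-7, 3, -9, 20) [ 0.506 -0.204  0.163] [-1.201  0.243 -1.206]
(-7, 3, -9, 32) [ 0.488 -0.198  0.154] [-1.788  0.421 -1.506]
(-1, 2, -9, 30) [ 0.495 -0.202  0.159] [-1.539  0.311 -1.347]
(0, 1, -20, 30) [ 0.501 -0.204  0.15 ] [-1.345  0.217 -1.648]
(0, 0, -58, 30) [ 0.519 -0.211  0.117] [-0.749  0.001 -2.745]
```

Emit:
servo_tool(
  targets=[
    [-0.03, -0.08, -0.25, 0, 15],
    [-0.03, -0.08, -0.5, 0, 15],
    [-0.03, -0.08, -0.75, 0, 15],
    [-0.03, -0.08, -0.91, 0, 15],
    [-0.03, -0.08, -0.91, 0, 15],
  ],
)

```text
time_s: 6.8
tcp_pos: [0.5399, -0.214, 0.1712]
ee_rot: [[-0.955, 0.295, -0.003], [0.295, 0.955, 0.001], [0.003, -0.0, -1.0]]
wrist_force: [0.3, -0.5, -2.7]
gripper_width: 0.273
gripper_force: 30.0
```

```bash
python3 - <<'E'
from k import *
s=r.sense(); p=s['tcp_pos']; print(s['time_s'],p,s['wrist_force'],s['moment'])
S0=np.array([.5384,-.2167,.0824])
for q in ((-7,3,-9,0),(-7,3,-9,5),(-7,3,-9,10),(-7,3,-9,15),(-7,3,-9,20),(-7,3,-9,25),(-7,3,-9,32)):
    T=tcp(S0,*q); print(q,(T-p)/.03)
E
```

```text
6.8 [ 0.54  -0.214  0.171] [ 0.348 -0.523 -2.721] [ 0.006  0.031 -0.072]
(-7, 3, -9, 0) [-0.07   0.021 -0.071]
(-7, 3, -9, 5) [-0.342  0.104 -0.083]
(-7, 3, -9, 10) [-0.613  0.186 -0.12 ]
(-7, 3, -9, 15) [-0.879  0.267 -0.182]
(-7, 3, -9, 20) [-1.139  0.346 -0.268]
(-7, 3, -9, 25) [-1.391  0.422 -0.377]
(-7, 3, -9, 32) [-1.726  0.524 -0.567]
```

Emit:
servo_tool(
  targets=[
    [-0.12, 0.04, -0.07, 0, 15],
    [-0.24, 0.07, -0.08, 0, 15],
    [-0.36, 0.11, -0.09, 0, 15],
    [-0.48, 0.15, -0.1, 0, 15],
    [-0.61, 0.19, -0.12, 0, 15],
  ],
)

```text
time_s: 7.22
tcp_pos: [0.5261, -0.2093, 0.1718]
ee_rot: [[-0.956, 0.294, 0.011], [0.294, 0.956, -0.003], [-0.011, 0.001, -1.0]]
wrist_force: [5.1, -2.2, -1.1]
gripper_width: 0.269
gripper_force: 30.0
```

Emit:
servo_tool(
  targets=[
    [-0.13, 0.04, -0.03, 0, 15],
    [-0.26, 0.08, -0.06, 0, 15],
    [-0.39, 0.12, -0.09, 0, 15],
    [-0.52, 0.16, -0.13, 0, 15],
    [-0.53, 0.16, -0.15, 0, 15],
  ],
)

```text
time_s: 7.63
tcp_pos: [0.5088, -0.2041, 0.1675]
ee_rot: [[-0.956, 0.294, 0.008], [0.294, 0.956, -0.002], [-0.008, 0.001, -1.0]]
wrist_force: [3.5, 0.5, 4.5]
gripper_width: 0.271
gripper_force: 30.0
```

```bash
python3 - <<'E'
from k import *
d=cap('wrist','w6'); cap('scene','s6'); s=r.sense(); p=s['tcp_pos']; print(s['time_s'],p,s['wrist_force'],s['moment'],s['ee_rot'])
a=cv2.resize(d['pixels'][190:310,240:400,::-1],(400,300),interpolation=2)
D=load('s6'); U,V=map(int,proj(D,p-[0,0,.05])); 
b=cv2.resize(D['pixels'][V-45:V+45,U-60:U+60,::-1],(400,300),interpolation=2)
cv2.imwrite('pics/m6.png',np.hstack([a,b])); print('scene org',U-60,V-45)
E
```

```text
7.7333 [ 0.508 -0.204  0.167] [4.411 0.221 3.804] [-0.313 -1.725  0.006] [[-0.956  0.294  0.005]
 [ 0.294  0.956 -0.001]
 [-0.005  0.001 -1.   ]]
scene org 372 150
```

View pics/m6.png

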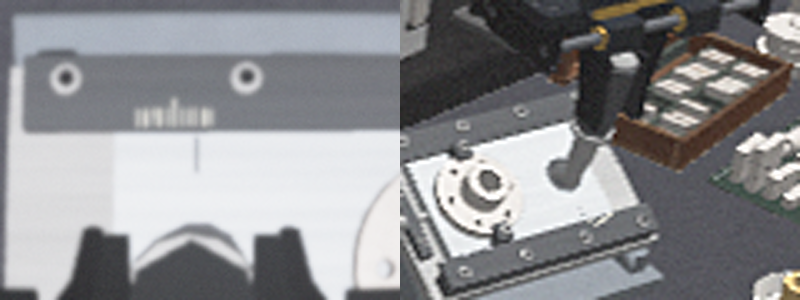

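The drift is pivoting as intended, leaning to the fixture's front with its nose in the bore. I'll continue the tilt to slightly past 30°.

Emit:
servo_tool(
  targets=[
    [-0.12, 0.04, -0.05, 0, 15],
    [-0.24, 0.07, -0.1, 0, 15],
    [-0.36, 0.11, -0.16, 0, 15],
    [-0.48, 0.15, -0.22, 0, 15],
    [-0.61, 0.18, -0.28, 0, 15],
  ],
)

```text
time_s: 8.15
tcp_pos: [0.4875, -0.198, 0.1559]
ee_rot: [[-0.956, 0.295, -0.001], [0.295, 0.956, 0.0], [0.001, 0.0, -1.0]]
wrist_force: [3.0, 0.7, 3.4]
gripper_width: 0.267
gripper_force: 30.0
```

```bash
cat > ang.py <<'E'
from k import *
import sys
tag=sys.argv[1]
d=cap('scene',tag); s=r.sense(); p=s['tcp_pos']; print(s['time_s'],p,s['wrist_force'],s['gripper_width'],s['ee_rot'][:,2])
# predicted image direction of the handle axis for tilts; print expected dome/collar pixels
for th in (20,25,30,35):
    A=np.cos(np.radians(th))*ez-np.sin(np.radians(th))*ex
    print(th,[np.round(proj(d,p+k*A),1) for k in (.033,-.034,-.05)])
U,V=map(int,proj(d,p)); print('org',U-40,V-25)
cv2.imwrite(f'pics/{tag}c.png',cv2.resize(d['pixels'][V-25:V+35,U-40:U+40,::-1],(800,600),interpolation=2))
E
python3 ang.py s7; python3 - <<'E'
from k import *
# nose estimate if at contact (-7): tilt from TCP
S0=np.array([.5384,-.2167,.0824]); s=r.sense(); p=s['tcp_pos']; v=(p-S0); print('tcp in bore frame mm',1e3*v@ux,1e3*v@ey,1e3*v@n)
E
```

```text
8.2 [ 0.486 -0.198  0.155] [0.823 1.167 1.774] 0.27017027505257335 [-0.003  0.001 -1.   ]
20 [array([446.6, 175.9]), array([435.6, 195.5]), array([433.1, 200. ])]
25 [array([447.2, 176.9]), array([434.9, 194.5]), array([432.2, 198.5])]
30 [array([447.9, 177.9]), array([434.3, 193.5]), array([431.3, 197. ])]
35 [array([448.4, 179.1]), array([433.8, 192.4]), array([430.5, 195.3])]
org 401 160
tcp in bore frame mm -11.585261710429691 3.0709651222140906 90.85009479058527
```

View pics/s7c.png

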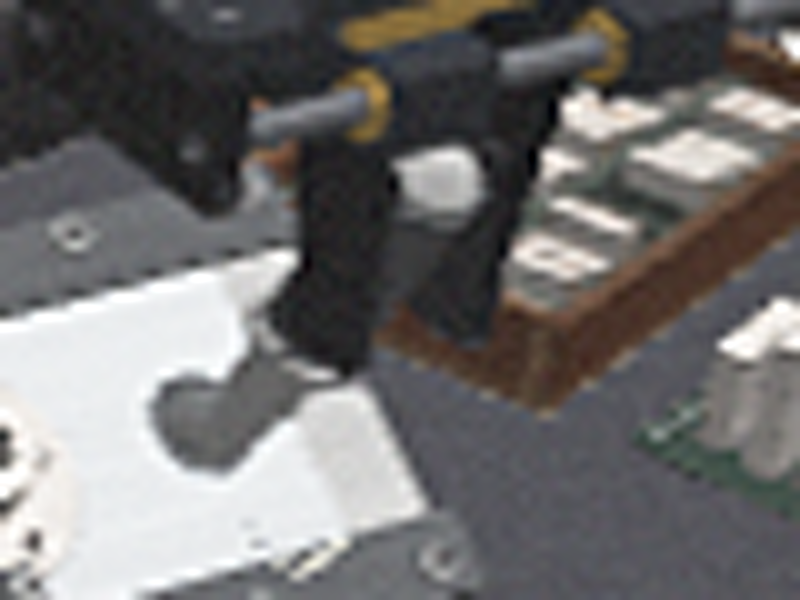

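The handle dome is at scene (445,178) and the collar near (431,195). Together with the TCP position relative to the bore, this gives a tilt of about 32°. Now I'll bring the axis onto the bore and start down.

Emit:
servo_tool(
  targets=[
    [0.1, -0.04, 0, 0, 15],
    [0.2, -0.08, 0, 0, 15],
    [0.3, -0.12, 0, 0, 15],
    [0.35, -0.14, -0.01, 0, 15],
    [0.35, -0.14, -0.01, 0, 15],
  ],
)

```text
time_s: 8.62
tcp_pos: [0.4979, -0.2027, 0.1547]
ee_rot: [[-0.955, 0.295, -0.004], [0.295, 0.955, 0.001], [0.004, -0.001, -1.0]]
wrist_force: [0.4, 0.2, -2.9]
gripper_width: 0.273
gripper_force: 30.0
```

Emit:
servo_tool(
  targets=[
    [0.05, -0.02, -0.08, 0, 15],
    [0.1, -0.04, -0.16, 0, 15],
    [0.15, -0.06, -0.24, 0, 15],
    [0.2, -0.07, -0.33, 0, 15],
    [0.24, -0.09, -0.4, 0, 15],
  ],
)

```text
time_s: 9.03
tcp_pos: [0.5031, -0.2036, 0.1426]
ee_rot: [[-0.955, 0.295, -0.007], [0.295, 0.955, 0.003], [0.008, 0.001, -1.0]]
wrist_force: [-5.9, 9.8, 1.7]
gripper_width: 0.271
gripper_force: 30.0
```

```bash
cat > st.py <<'E'
from k import *
S0=np.array([.5384,-.2167,.0824]); s=r.sense(); p=s['tcp_pos']; v=(p-S0); f=s['wrist_force']
print(s['time_s'],p,'tcp bore frame mm',1e3*np.array([v@ux,v@ey,v@n]),'force',np.array([f@ux,f@ey,f@n]),'mom',s['moment'],s['gripper_width'])
E
python3 st.py
```

```text
9.0333 [ 0.503 -0.204  0.143] tcp bore frame mm [-2.403  2.258 70.929] force [-6.539  7.629  5.691] mom [2.719 1.75  0.23 ] 0.27077746855232676
```

Emit:
servo_tool(
  targets=[
    [0.02, -0.02, -0.06, 0, 15],
    [0.05, -0.04, -0.12, 0, 15],
    [0.08, -0.06, -0.18, 0, 15],
    [0.1, -0.08, -0.24, 0, 15],
    [0.13, -0.08, -0.29, 0, 15],
  ],
)

```text
time_s: 9.45
tcp_pos: [0.5067, -0.2059, 0.1336]
ee_rot: [[-0.955, 0.295, -0.008], [0.295, 0.955, 0.004], [0.009, 0.001, -1.0]]
wrist_force: [-4.9, 6.0, -0.3]
gripper_width: 0.268
gripper_force: 30.0
```

```bash
python3 st.py
```

```text
9.45 [ 0.507 -0.206  0.134] tcp bore frame mm [-3.438  1.138 61.09 ] force [-5.669  4.351  2.971] mom [2.141 1.681 0.116] 0.26819722144390273
```

Emit:
servo_tool(
  targets=[
    [0.02, -0.02, -0.06, 0, 15],
    [0.05, -0.04, -0.12, 0, 15],
    [0.08, -0.05, -0.18, 0, 15],
    [0.11, -0.06, -0.24, 0, 15],
    [0.14, -0.07, -0.29, 0, 15],
  ],
)

```text
time_s: 9.87
tcp_pos: [0.5105, -0.2085, 0.1251]
ee_rot: [[-0.955, 0.295, -0.009], [0.295, 0.955, 0.003], [0.009, 0.0, -1.0]]
wrist_force: [-6.0, 4.9, -0.2]
gripper_width: 0.268
gripper_force: 30.0
```

```bash
python3 st.py
```

```text
9.8667 [ 0.51  -0.208  0.125] tcp bore frame mm [-3.875 -0.244 51.525] force [-6.269  2.965  3.44 ] mom [1.665 1.838 0.059] 0.26802621413419137
```

Emit:
servo_tool(
  targets=[
    [0.02, -0.01, -0.05, 0, 15],
    [0.04, -0.02, -0.1, 0, 15],
    [0.06, -0.03, -0.15, 0, 15],
    [0.08, -0.04, -0.2, 0, 15],
    [0.1, -0.04, -0.23, 0, 15],
  ],
)

```text
time_s: 10.28
tcp_pos: [0.5139, -0.2096, 0.1182]
ee_rot: [[-0.955, 0.295, -0.008], [0.295, 0.955, 0.003], [0.009, 0.0, -1.0]]
wrist_force: [-5.3, 5.0, 0.2]
gripper_width: 0.272
gripper_force: 30.0
```

```bash
python3 st.py
```

```text
10.2833 [ 0.514 -0.21   0.118] tcp bore frame mm [-4.218 -0.354 43.787] force [-5.566  3.234  3.407] mom [1.71  1.769 0.086] 0.27195815459848843
```

Emit:
servo_tool(
  targets=[
    [0.0, 0.0, -0.05, 0, 15],
    [0.01, 0.0, -0.09, 0, 15],
    [0.02, 0.0, -0.13, 0, 15],
    [0.03, 0.0, -0.17, 0, 15],
    [0.04, 0.0, -0.2, 0, 15],
  ],
)

```text
time_s: 10.7
tcp_pos: [0.5142, -0.2099, 0.1166]
ee_rot: [[-0.956, 0.294, -0.009], [0.294, 0.956, 0.001], [0.009, -0.001, -1.0]]
wrist_force: [-17.9, 11.2, 28.2]
gripper_width: 0.27
gripper_force: 30.0
```

```bash
python3 st.py
```

```text
10.7 [ 0.514 -0.21   0.117] tcp bore frame mm [-4.69  -0.488 42.211] force [-3.595  5.553 34.605] mom [3.422 4.703 0.096] 0.2702940843215788
```

It seats at a wrist force of about 35 N along the axis. Next I'll press uphill gently, to see whether any over-tilt remains.

Emit:
servo_tool(
  targets=[
    [0.03, -0.01, 0.01, 0, 15],
    [0.06, -0.02, 0.02, 0, 15],
    [0.09, -0.03, 0.03, 0, 15],
    [0.12, -0.04, 0.04, 0, 15],
    [0.12, -0.04, 0.04, 0, 15],
  ],
)

```text
time_s: 11.12
tcp_pos: [0.5145, -0.2104, 0.117]
ee_rot: [[-0.955, 0.295, -0.016], [0.295, 0.956, 0.003], [0.017, -0.002, -1.0]]
wrist_force: [-20.6, 12.2, 25.7]
gripper_width: 0.272
gripper_force: 30.0
```

```bash
python3 st.py; python3 - <<'E'
from k import *
d=cap('wrist','w8'); t=cap('top','t8'); cap('scene','s8')
p=r.sense()['tcp_pos']
A=n
for th in (27,30,33,36):
    A=np.cos(np.radians(th))*ez-np.sin(np.radians(th))*ex
    print(th,'wrist dome,collar front', [np.round(proj(d,q,True),1) for q in (p+.033*A, p-.037*A)],'scene dome',np.round(proj(load('s8'),p+.033*A),1))
g=load('s8')['pixels'].min(2); u,v=map(int,proj(load('s8'),p+.033*n)); print(u,v); print(g[v-12:v+12,u-14:u+14])
E
```

```text
11.1167 [ 0.514 -0.21   0.117] tcp bore frame mm [-4.1   -0.931 42.369] force [-7.286  5.685 33.831] mom [3.735 5.682 0.076] 0.2719090577130479
27 wrist dome,collar front [array([313.7, 329.3]), array([314.7, 320.5])] scene dome [437.5 185.6]
30 wrist dome,collar front [array([313.6, 324.5]), array([314.7, 324.1])] scene dome [437.9 186.2]
33 wrist dome,collar front [array([313.6, 319.7]), array([314.8, 327.6])] scene dome [438.2 186.9]
36 wrist dome,collar front [array([313.6, 315. ]), array([314.8, 331.1])] scene dome [438.5 187.5]
437 186
[[ 41  39  37  49  65  73  52  56  57  65  66  64  62  63  68  65  64  62
  148 159 131 140 140 120 107 100  90  88]
 [ 45  36  45  44  39  54  59  59  63  61  62  64  70  65  63  60  56  73
  120 130 113 104  92  87  79  64  55  51]
 [ 33  30  61  63  57  54  58  62  63  58  66  62  54  50  45  39  39  67
   94  88  79  66  60  53  43  41  52  54]
 [ 36  40  67  64  71  66  61  52  54  50  41  42  45  51  39  46  44  47
   67  50  45  36  32  24  42  51  56  45]
 [ 55  79 154 145  82  67  68  32  36  47  46  46  46  44  45  50  45  41
   26  29 
[... 1556 characters left out ...]
 21  33  40  36  38  32  36  48  52  61  58  58  53  50  40  40  37  40
   33  34  44  43  41  40  40  46  36  45]
 [ 29  29  38  44  38  36  41  46  57  57  59  60  58  47  32  43  48  42
   35  39  44  43  39  41  42  44  42  37]
 [ 28  41  34  38  43  39  36  52  59  61  58  58  40  32  35  39  39  33
   40  51  43  41  45  42  35  38  40  41]
 [ 36  42  42  25  30  39  44  56  60  63  58  43  41  41  42  38  41  36
   32  59  54  50  48  36  37  35  37  46]
 [ 33  39  36  44  39  29  42  53  61  52  51  44  38  42  45  43  43  39
   52  96  85  56  53  52  42  44  44  41]
 [ 31  40  33  37  38  37  33  48  63  60  38  31  44  34  38  43  36  30
   55  83  91  84  91  64  56  51  46  43]]
```

Emit:
servo_tool(
  targets=[
    [0.04, -0.01, 0.03, 0, 15],
    [0.08, -0.02, 0.06, 0, 15],
    [0.12, -0.04, 0.09, 0, 15],
    [0.16, -0.05, 0.12, 0, 15],
    [0.19, -0.06, 0.12, 0, 15],
  ],
)

```text
time_s: 11.68
tcp_pos: [0.5156, -0.2112, 0.1179]
ee_rot: [[-0.955, 0.296, -0.028], [0.296, 0.955, 0.007], [0.028, -0.002, -1.0]]
wrist_force: [-25.8, 14.0, 22.1]
gripper_width: 0.272
gripper_force: 30.0
```

```bash
python3 st.py
```

```text
11.6833 [ 0.516 -0.211  0.118] tcp bore frame mm [-2.523 -1.331 42.436] force [-13.81    5.938  33.517] mom [4.293 7.397 0.169] 0.27229425352285397
```

Emit:
servo_tool(
  targets=[
    [0, 0, 0.05, 0, 15],
    [0, 0, 0.05, 0, 40],
    [0, 0, 0.05, 0, 40],
    [0, 0, 0.05, 0, 40],
    [0, 0, 0.05, 0, 40],
  ],
)

```text
time_s: 12.1
tcp_pos: [0.5288, -0.2143, 0.1206]
ee_rot: [[-0.956, 0.295, 0.002], [0.295, 0.956, -0.001], [-0.002, -0.0, -1.0]]
wrist_force: [-0.3, 0.6, 0.1]
gripper_width: 0.439
gripper_force: 0.0
```

```bash
python3 st.py
```

```text
12.1 [ 0.529 -0.214  0.121] tcp bore frame mm [10.514 -0.505 38.001] force [-0.344  0.445  0.291] mom [-0.045 -0.014 -0.012] 0.439394365687127
```

Emit:
servo_tool(
  targets=[
    [0, 0, 0.8, 0, 40],
    [0, 0, 1.8, 0, 40],
    [0, 0, 2.8, 0, 40],
    [-0.1, -0.2, 3.6, 0, 50],
    [-0.3, -0.4, 4.2, 0, 60],
  ],
)

```text
time_s: 12.52
tcp_pos: [0.5204, -0.2265, 0.2491]
ee_rot: [[-0.956, 0.294, 0.005], [0.294, 0.956, -0.002], [-0.005, -0.0, -1.0]]
wrist_force: [-0.0, -0.2, 1.1]
gripper_width: 0.537
gripper_force: 0.0
```

Emit:
servo_tool(
  targets=[
    [0, 0, 0, 0, 60],
    [0, 0, 0, 0, 60],
    [0, 0, 0, 0, 60],
    [0, 0, 0, 0, 60],
    [0, 0, 0, 0, 60],
  ],
)

```text
time_s: 12.93
tcp_pos: [0.5183, -0.2257, 0.2446]
ee_rot: [[-0.956, 0.295, -0.002], [0.295, 0.956, 0.0], [0.002, -0.0, -1.0]]
wrist_force: [-0.5, 0.5, 0.4]
gripper_width: 0.684
gripper_force: 0.0
```

```bash
python3 st.py; python3 - <<'E'
from k import *
d=cap('wrist','w9'); t=cap('top','t9'); sc=cap('scene','s9')
S0=np.array([.5384,-.2167,.0824])
g=d['pixels'].max(2); gs=d['pixels'].min(2)
c=proj(d,S0,True); print('S0 px',c,'dome pred',proj(d,S0+.073*n,True),proj(t,S0+.071*n),proj(sc,S0+.071*n))
# handle: dark mask near
u,v=map(int,c); x0,y0=u-60,v-80
m=(g[y0:y0+120,x0:x0+120]<115).astype(np.uint8)
k,l,st,ce=cv2.connectedComponentsWithStats(m)
for i in range(1,k):
    if st[i,4]>60: print('dark',st[i,:4]+[x0,y0,0,0],st[i,4],ce[i]+[x0,y0])
for y in range(y0,y0+120,4): print(y,''.join('%4d'%a for a in gs[y,u-40:u+44:3]))
E
```

```text
12.9333 [ 0.518 -0.226  0.245] tcp bore frame mm [ 66.763 -14.461 148.791] force [-0.291  0.334  0.685] mom [ 0.022 -0.068  0.052] 0.6839565012924562
S0 px (np.float64(331.58212819280544), np.float64(243.60295656707459)) dome pred (np.float64(335.8865920824272), np.float64(222.1413409361048)) (np.float64(462.33668082655123), np.float64(266.71653837896537)) (np.float64(435.8901865300828), np.float64(185.76230837307054))
dark [271 163 120 120] 817 [299.507 193.075]
dark [320 225  32  29] 590 [333.751 238.864]
163   95  99 100  97  97  96  95  96  97  94 101  91  96  97  97  95  95  95  95  96  95  95  95  96  98  97  98  98
167  122 123 123 124 130 126 130 131 132 131 132 134 133 136 136 136 136 135 137 138 136 132 133 132 130 132 130 131
171  172 170 170 170 171 169 166 169 167 169 170 173 173 168 173 168 169 172 170 172 173 171 170 169 168 169 171 169
175  160 161 156 159 156 150 150 152 151 150 152 152 152 151 148 151 153 150 156 154 155 157 153 151 151 154 158 159
179  117 164 166 165 118 116 114 116 114 114 118 118 115 115 113 114 117 114 110 118 163 161 157 114 114 112 115 113
18
[... 2222 characters left out ...]
59  216 218 216 218 218 228 235 235 235 235 234 233 229 218 213 221 231 235 234 233 234 233 234 234 234 235 234 233
263  216 216 216 215 216 227 237 237 236 236 235 235 235 235 235 235 235 234 234 235 235 235 234 233 234 233 234 233
267  217 215 216 215 216 227 235 235 235 234 234 234 234 234 234 235 235 233 234 234 234 234 233 234 233 235 233 233
271  214 213 213 213 213 227 236 236 235 236 235 236 235 236 235 235 235 235 234 236 235 235 235 234 233 234 235 233
275  214 213 213 214 215 227 234 234 236 235 234 234 234 235 235 234 233 234 233 233 234 233 233 233 233 233 233 232
279  218 218 216 217 217 227 233 234 235 235 234 234 234 234 234 234 234 234 232 233 234 233 233 234 234 233 233 232
```

Emit:
servo_tool(
  targets=[
    [-0.8, 0.5, 0, 0, 80],
    [-1.6, 0.95, 0, 0, 80],
    [-1.78, 1.03, 0, 0, 80],
    [-1.78, 1.03, 0, 0, 80],
    [-1.78, 1.03, 0, 0, 80],
  ],
)

```text
time_s: 13.5
tcp_pos: [0.4657, -0.1951, 0.2465]
ee_rot: [[-0.956, 0.294, 0.001], [0.294, 0.956, -0.0], [-0.001, -0.0, -1.0]]
wrist_force: [1.3, 0.5, 1.4]
gripper_width: 0.904
gripper_force: 0.0
```

```bash
python3 - <<'E'
from k import *
d=cap('wrist','w10'); C=np.array(d['world_from_camera'])[:3,3]
S0=np.array([.5384,-.2167,.0824]); v=C-S0; print('cam rel bore',1e3*np.array([v@ux,v@ey,v@n]))
print('S0,+15,-15,dome',[np.round(proj(d,S0+q,True),1) for q in (.006*n,.006*n+.015*ux,.006*n-.015*ux,.071*n,-.028*ux,-.040*ux+.0055*n)])
gs=d['pixels'].min(2); u,v=map(int,proj(d,S0,True))
for y in range(v-50,v+30,2): print(y,''.join('%4d'%a for a in gs[y,u-26:u+28:2]))
print('u0',u-26)
w2=load('w2'); print('w2 collar check',[np.round(proj(load('w9'),S0+q,True),1) for q in (.015*ux,.015*ux+.006*n)])
E
```

```text
cam rel bore [ 12.849   0.423 346.919]
S0,+15,-15,dome [array([315.7, 302.5]), array([315.8, 318.8]), array([315.6, 286.2]), array([315.6, 299.2]), array([315.6, 272.9]), array([315.5, 259.4])]
252  135 136 138 133 136 135 140 137 143 140 143 140 145 181 164 143 147 148 150 149 137 139 139 140 137 140 140
254  138 139 139 139 135 136 141 151 175 176 178 175 179 193 187 184 189 188 190 182 143 137 137 137 137 138 140
256  137 140 139 136 138 139 137 161 195 199 205 200 198 197 200 196 193 199 199 192 143 138 139 141 137 137 137
258  137 138 140 138 139 141 141 158 191 193 192 194 195 193 190 176 174 188 190 184 145 141 140 142 138 139 139
260  167 167 173 175 173 177 177 179 190 186 185 187 185 181 176 181 181 182 184 192 191 188 188 190 191 190 190
262  227 230 238 238 238 239 239 238 240 239 240 239 239 233 226 239 239 239 239 240 240 240 240 239 240 240 240
264  232 234 241 241 241 242 241 242 241 241 242 242 241 233 223 241 242 242 242 242 242 242 242 242 242 242 242
266  234 235 240 241 240 241 241 241 240 241 241 241 241 230 221 240 241 241 241 242 241 241 242 241 241 241 242
26
[... 2983 characters left out ...]
4 244 244 245 244 244 244 245 244 244 244 244 244 244 244 244 244
322  234 238 244 245 244 244 245 245 245 245 245 244 245 244 244 244 244 244 244 244 244 244 244 244 244 244 244
324  232 237 244 245 245 245 244 245 244 244 244 244 244 244 245 244 244 244 244 244 244 244 244 244 244 244 244
326  231 236 244 245 245 245 245 245 244 244 244 245 245 244 244 244 245 245 244 244 244 244 244 244 244 244 244
328  232 237 244 245 245 245 245 245 245 245 245 245 245 244 244 245 244 244 245 245 245 244 244 244 244 244 244
330  232 237 244 245 245 245 245 245 245 245 244 245 245 245 244 244 244 245 244 245 244 245 244 244 244 244 244
u0 289
w2 collar check [array([331.8, 260.7]), array([332.1, 259.6])]
```

The zero line is now at wrist u≈316.4 against the long white line at u≈315.9, so the slide is drawn into line to about 0.5 mm. The drift still leans about 4° too far to the front: the handle's uphill facet is visible and the dome centre is about 7 mm downhill. I'll close the fingers and nudge the handle top uphill, so that the collar can drop flat.

Emit:
servo_tool(
  targets=[
    [0, 0, 0, 0, 0],
    [0, 0, -0.9, 0, 0],
    [0, 0, -1.8, 0, 0],
    [0, 0, -2.7, 0, 0],
    [0, 0, -3.5, 0, 0],
  ],
)

```text
time_s: 13.97
tcp_pos: [0.4656, -0.1953, 0.1394]
ee_rot: [[-0.955, 0.295, -0.0], [0.295, 0.955, 0.0], [0.0, -0.0, -1.0]]
wrist_force: [-0.3, 0.1, -0.3]
gripper_width: 0.624
gripper_force: 0.0
```

Emit:
servo_tool(
  targets=[
    [0.1, -0.03, 0, 0, 0],
    [0.2, -0.06, 0, 0, 0],
    [0.28, -0.085, 0, 0, 0],
    [0.35, -0.105, 0, 0, 0],
    [0.35, -0.105, 0, 0, 0],
  ],
)

```text
time_s: 14.38
tcp_pos: [0.4774, -0.1986, 0.1426]
ee_rot: [[-0.956, 0.295, 0.004], [0.295, 0.956, -0.001], [-0.004, 0.0, -1.0]]
wrist_force: [-0.2, 0.2, 0.0]
gripper_width: 0.244
gripper_force: 0.0
```

```bash
cat > st2.py <<'E'
from k import *
S0=np.array([.5384,-.2167,.0824]); s=r.sense(); v=s['tcp_pos']-S0; f=s['wrist_force']
print(s['time_s'],'tcp ex,ey,z mm',1e3*np.array([v@ex,v@ey,s['tcp_pos'][2]]),'force ex,ey,z',f@ex,f@ey,f[2],s['gripper_width'])
E
python3 st2.py
```

```text
14.3833 tcp ex,ey,z mm [-63.604  -0.373 142.616] force ex,ey,z -0.27941109270805264 0.14658907742530097 0.03570226648711797 0.24425608061353568
```

Emit:
servo_tool(
  targets=[
    [0, 0, 0, 0, 0],
    [0, 0, 0, 0, 0],
    [0, 0, 0, 0, 0],
    [0, 0, 0, 0, 0],
    [0.03, -0.01, 0, 0, 0],
  ],
)

```text
time_s: 14.8
tcp_pos: [0.4764, -0.1984, 0.1412]
ee_rot: [[-0.956, 0.295, 0.0], [0.295, 0.956, 0.0], [-0.0, 0.0, -1.0]]
wrist_force: [-0.2, 0.1, -1.2]
gripper_width: 0.01
gripper_force: 0.0
```

Emit:
servo_tool(
  targets=[
    [0.04, -0.01, 0, 0, 0],
    [0.08, -0.02, 0, 0, 0],
    [0.12, -0.03, 0, 0, 0],
    [0.15, -0.045, 0, 0, 0],
    [0.15, -0.045, 0, 0, 0],
  ],
)

```text
time_s: 15.22
tcp_pos: [0.4814, -0.1999, 0.141]
ee_rot: [[-0.956, 0.295, 0.0], [0.295, 0.956, -0.0], [-0.0, -0.0, -1.0]]
wrist_force: [0.5, 0.4, -0.4]
gripper_width: 0.005
gripper_force: 0.0
```

```bash
python3 st2.py
```

```text
15.2167 tcp ex,ey,z mm [-59.456  -0.54  140.991] force ex,ey,z 0.3906193553377121 0.5436350481800302 -0.3754510387926955 0.005429926025305571
```

No contact yet. I'll keep on in small steps.

Emit:
servo_tool(
  targets=[
    [0.03, -0.01, 0, 0, 0],
    [0.06, -0.02, 0, 0, 0],
    [0.09, -0.03, 0, 0, 0],
    [0.11, -0.035, 0, 0, 0],
    [0.13, -0.04, 0, 0, 0],
  ],
)

```text
time_s: 15.63
tcp_pos: [0.485, -0.2011, 0.141]
ee_rot: [[-0.956, 0.295, -0.0], [0.295, 0.956, 0.0], [0.0, -0.0, -1.0]]
wrist_force: [-0.4, -0.6, -0.1]
gripper_width: 0.003
gripper_force: 0.2
```

```bash
python3 st2.py
```

```text
15.6333 tcp ex,ey,z mm [-55.68   -0.584 141.018] force ex,ey,z -0.22894231324176886 -0.7143126708362223 -0.09684673834074392 0.0032878278276147308
```

Emit:
servo_tool(
  targets=[
    [0.03, -0.01, 0, 0, 0],
    [0.06, -0.02, 0, 0, 0],
    [0.09, -0.03, 0, 0, 0],
    [0.11, -0.035, 0, 0, 0],
    [0.13, -0.04, 0, 0, 0],
  ],
)

```text
time_s: 16.05
tcp_pos: [0.4882, -0.2022, 0.141]
ee_rot: [[-0.956, 0.295, -0.002], [0.295, 0.956, 0.0], [0.002, -0.0, -1.0]]
wrist_force: [-3.0, -0.0, 1.3]
gripper_width: 0.009
gripper_force: 1.7
```

```bash
python3 st2.py
```

```text
16.05 tcp ex,ey,z mm [-52.266  -0.71  140.963] force ex,ey,z -2.8894100910811864 -0.8994322302359486 1.2926692881886463 0.00910824400616942
```

Emit:
servo_tool(
  targets=[
    [0.02, -0.006, 0, 0, 0],
    [0.04, -0.012, 0, 0, 0],
    [0.06, -0.02, 0, 0, 0],
    [0.08, -0.024, 0, 0, 0],
    [0.1, -0.03, 0, 0, 0],
  ],
)

```text
time_s: 16.47
tcp_pos: [0.4888, -0.2026, 0.1406]
ee_rot: [[-0.955, 0.295, -0.007], [0.295, 0.955, 0.002], [0.008, -0.001, -1.0]]
wrist_force: [-8.4, 3.5, 7.0]
gripper_width: 0.005
gripper_force: 5.0
```

```bash
python3 st2.py
```

```text
16.4667 tcp ex,ey,z mm [-51.595  -0.922 140.619] force ex,ey,z -9.037905414251341 0.8642895215965636 6.968158892295127 0.004960339414564052
```

Contact is firm now and mostly presses the drift axially home. I'll back off and look again from the same place.

Emit:
servo_tool(
  targets=[
    [-0.3, 0.09, 0, 0, 0],
    [-0.6, 0.18, 0, 0, 0],
    [-0.89, 0.27, 0.2, 0, 0],
    [-0.89, 0.27, 1.2, 0, 80],
    [-0.89, 0.27, 2.2, 0, 80],
  ],
)

```text
time_s: 16.88
tcp_pos: [0.4637, -0.1947, 0.2072]
ee_rot: [[-0.956, 0.294, -0.002], [0.294, 0.956, 0.0], [0.002, -0.001, -1.0]]
wrist_force: [1.5, 0.0, 0.3]
gripper_width: 0.082
gripper_force: 0.0
```

Emit:
servo_tool(
  targets=[
    [0, 0, 0.9, 0, 80],
    [0, 0, 1.3, 0, 80],
    [0, 0, 1.3, 0, 80],
    [0, 0, 1.3, 0, 80],
    [0, 0, 1.3, 0, 80],
  ],
)

```text
time_s: 17.3
tcp_pos: [0.4643, -0.1947, 0.2451]
ee_rot: [[-0.956, 0.295, -0.001], [0.295, 0.956, 0.001], [0.001, 0.0, -1.0]]
wrist_force: [-0.7, -0.0, 0.0]
gripper_width: 0.446
gripper_force: 0.0
```

```bash
cat > lk.py <<'E'
from k import *
import sys
d=cap('wrist',sys.argv[1]); C=np.array(d['world_from_camera'])[:3,3]
S0=np.array([.5384,-.2167,.0824]); v=C-S0; print('cam rel bore',1e3*np.array([v@ux,v@ey,v@n]),r.sense()['time_s'])
print('collar c,+15,-15,dome',[np.round(proj(d,S0+q,True),1) for q in (.006*n,.006*n+.015*ux,.006*n-.015*ux,.071*n)])
gs=d['pixels'].min(2); u,v=map(int,proj(d,S0,True))
for y in range(v-52,v+24,2): print(y,''.join('%4d'%a for a in gs[y,u-22:u+24:2]))
print('u0',u-22)
E
python3 lk.py w11
```

```text
cam rel bore [ 11.426   0.406 346.423] 17.35
collar c,+15,-15,dome [array([315.7, 305. ]), array([315.8, 321.4]), array([315.7, 288.7]), array([315.6, 302.1])]
253  143 141 145 144 142 143 143 145 144 141 146 176 158 144 142 140 144 145 142 144 144 149 155
255  146 145 144 146 147 150 158 162 160 157 163 197 180 160 158 159 160 158 147 147 145 148 146
257  147 145 145 145 145 166 197 200 203 200 201 207 205 194 193 199 198 195 149 144 144 145 143
259  145 146 144 147 145 169 207 209 213 211 210 212 206 194 194 207 211 203 151 146 145 146 146
261  149 145 147 150 145 162 188 192 191 192 191 190 191 191 186 187 185 179 154 150 152 150 153
263  219 221 219 222 220 219 221 220 220 221 221 218 222 225 224 224 224 222 223 223 223 224 223
265  244 244 244 244 245 244 244 244 245 244 244 240 234 244 244 245 245 244 244 244 244 245 245
267  243 244 244 244 244 244 244 244 244 244 244 237 229 244 244 244 244 244 244 244 244 244 244
269  243 243 244 244 244 244 244 244 244 243 244 237 228 244 244 244 244 244 244 244 244 244 244
271  244 245 245 244 245 245 244 244 244 245 244 241 232 244 244 24
[... 2052 characters left out ...]
45 246 245 245
315  245 246 246 246 246 245 243 236 230 209 160 132 119 136 182 221 230 237 244 245 246 245 245
317  245 246 246 246 246 246 246 245 239 235 229 202 182 217 230 231 240 245 246 246 246 246 246
319  246 246 246 246 246 246 246 246 245 244 242 235 230 237 242 244 246 246 246 246 246 246 246
321  245 246 246 246 246 246 246 246 246 246 246 246 245 246 246 246 246 246 246 246 246 246 246
323  246 246 246 246 246 246 246 246 246 246 246 246 246 246 246 246 246 246 246 246 246 246 246
325  246 246 246 246 246 246 246 246 246 246 246 246 246 246 246 246 246 246 246 246 246 246 246
327  246 246 246 246 246 246 246 246 246 246 246 246 246 246 246 246 246 246 246 246 246 246 246
u0 293
```

The picture numbers are unchanged by the nudge. Before acting I'll check the lean by triangulating the dome centre and collar edge from two wrist places.

```bash
python3 - <<'E'
from k import *
S0=np.array([.5384,-.2167,.0824])
f=lambda q:1e3*np.array([(q-S0)@ux,(q-S0)@ey,(q-S0)@n])
w9,w11=load('w9'),load('w11')
def disc(d,c,thr=185,R=22):
    # bright end disc: grow from centre over bright pixels ringed by darker rim
    g=cv2.resize(d['pixels'].min(2)[int(c[1])-R:int(c[1])+R,int(c[0])-R:int(c[0])+R],None,fx=4,fy=4,interpolation=2)
    best=None
    for t in (175,180,185,190,195):
        k,l,st,ce=cv2.connectedComponentsWithStats((g>t).astype(np.uint8)); i=l[4*R,4*R]
        if i and st[i,2]<140 and st[i,3]<140: return t,st[i]/4,ce[i]/4+[int(c[0])-R,int(c[1])-R]
    return None
a=disc(w9,(337,215)); b=disc(w11,(317,293)); print(a,b)
D,e=cross(ray(w9,*a[2],True),ray(w11,*b[2],True)); print('dome',f(D),e)
E,e=cross(ray(w9,333.5,258.5,True),ray(w11,317,319.5,True)); print('collar edge',f(E),e)
sc=load('s9'); g=sc['pixels'].min(2); m=np.zeros_like(g); u,v=435,186; m[v-9:v+10,u-9:u+9]=(g[v-9:v+10,u-9:u+9]>140); M=cv2.moments(m); su,sv=M['m10']/M['m00'],M['m01']/M['m00']; print('scene dome',su,sv)
print('dome all',f(cross(ray(w9,*a[2],True),ray(w11,*b[2],True),ray(sc,su,sv))[0]))
D=cross(ray(w11,*b[2],True),ray(sc,su,sv)); print('w11+scene',f(D[0]),D[1])
for h in (66,69,72): # plane h: intersect rays with plane n
    for nm,d,c in (('w9',w9,a[2]),('w11',w11,b[2])):
        o,w=ray(d,*c,True); q=o+w*(n@(S0+h/1e3*n-o))/(n@w); print(h,nm,f(q))
E
```

```text
(175, array([   7.75,   10.5 ,   27.5 ,   24.75, 2054.75]), array([336.041, 215.954])) NoneTraceback (most recent call last):
  File "<stdin>", line 14, in <module>
TypeError: 'NoneType' object is not subscriptable
```

```bash
python3 - <<'E'
from k import *
S0=np.array([.5384,-.2167,.0824])
f=lambda q:1e3*np.array([(q-S0)@ux,(q-S0)@ey,(q-S0)@n])
w9,w11=load('w9'),load('w11'); a=(336.0,216.); b=(317.,293.)
D,e=cross(ray(w9,*a,True),ray(w11,*b,True)); print('dome',f(D),e)
E,e=cross(ray(w9,333.5,258.5,True),ray(w11,317,319.5,True)); print('collar edge',f(E),e)
sc=load('s9'); g=sc['pixels'].min(2); m=np.zeros_like(g); u,v=435,186; m[v-9:v+10,u-9:u+9]=(g[v-9:v+10,u-9:u+9]>140); M=cv2.moments(m); su,sv=M['m10']/M['m00'],M['m01']/M['m00']
D=cross(ray(w11,*b,True),ray(sc,su,sv)); print('w11+scene',f(D[0]),D[1],su,sv)
for h in (66,72):
    for nm,d,c in (('w9',w9,a),('w11',w11,b)):
        o,w=ray(d,*c,True); q=o+w*(n@(S0+h/1e3*n-o))/(n@w); print(h,nm,f(q))
for nm,d,c in (('w9',w9,(333.5,258.5)),('w11',w11,(317,319.5))):
    for h in (0,6):
        o,w=ray(d,*c,True); q=o+w*(n@(S0+h/1e3*n-o))/(n@w); print('edge',h,nm,f(q))
# zero line and bore ref: same-view slide features: keeper inner edges (+-39mm,h 0) in w11
g=w11['pixels'].min(2); print('col 340 rows 255-300',[(y,int(g[y,345])) for y in range(256,268)])
print([np.round(proj(w11,S0-.039*ux+h*n,True),1) for h in (0,.0055)])
col=g[325:480,345]; print(col[::3])
print([np.round(proj(w11,S0+.039*ux+h*n,True),1) for h in (0,.0055)])
w2=load('w2'); g=w2['pixels'].min(2); 
print('w2 keeper front edge pred',[np.round(proj(w2,S0+s*.039*ux+h*n,True),1) for s in (-1,1) for h in (0,.0055)],'obs rows 170+117/4=199.2, 170+475/4=288.8 ; bore obs 340.2,243.2 pred',proj(w2,S0+.0058*ey,True))
E
```

```text
dome [-7.355  0.92  62.036] [np.float64(0.00015454992704025123), np.float64(0.00015454992704026554)]
collar edge [13.361  1.235  1.951] [np.float64(0.00016565198130773728), np.float64(0.0001656519813077178)]
w11+scene [-4.395  2.617 68.524] [np.float64(0.002938741788881606), np.float64(0.0029387417888816023)] 434.25882352941176 187.45882352941177
66 w9 [-6.279  0.547 66.   ]
66 w11 [-7.056  1.061 66.   ]
72 w9 [-4.592  0.21  72.   ]
72 w11 [-6.66   1.047 72.   ]
edge 0 w9 [13.091  1.487 -0.   ]
edge 6 w9 [14.057  1.203  6.   ]
edge 0 w11 [13.328  1.079 -0.   ]
edge 6 w11 [13.295  1.067  6.   ]
col 340 rows 255-300 [(256, 145), (257, 144), (258, 145), (259, 150), (260, 146), (261, 149), (262, 179), (263, 224), (264, 241), (265, 244), (266, 245), (267, 244)]
[array([315.5, 263.7]), array([315.5, 262.9])]
[246 246 246 244 138 108 123 132 142 151 155 156 153 145 139 127 113 112
 114 112 111 111 112 112 112  75  72  73  73  64  55  57  51  50  51  52
  52  56  50  57  74  37  36  36  37  37  33  36  29  32  33  31]
[array([316., 347.]), array([316. , 347.5])]
w2 keeper front edge pred [array([331.9, 200. ]), array([332.1, 198. ]), array([333.1, 289. ]), array([333.4, 288.5])] obs rows 170+117/4=199.2, 170+475/4=288.8 ; bore obs 340.2,243.2 pred (np.float64(339.3050212018735), np.float64(243.39146552093115))
```

The keeper edges match the assumed frame to within 0.8 mm, so the over-lean of about 4° is real. I'll regrip higher on the handle and swing it uphill past square without axial load, then release so that it drops flat.

Emit:
servo_tool(
  targets=[
    [0.5, -0.14, 0, 0, 45],
    [1.0, -0.28, 0, 0, 45],
    [1.5, -0.43, 0, 0, 45],
    [1.5, -0.43, -0.4, 0, 45],
    [1.5, -0.43, -1.0, 0, 45],
  ],
)

```text
time_s: 17.77
tcp_pos: [0.5114, -0.2083, 0.2155]
ee_rot: [[-0.956, 0.295, 0.001], [0.295, 0.956, -0.001], [-0.001, -0.0, -1.0]]
wrist_force: [0.3, 0.3, -0.3]
gripper_width: 0.517
gripper_force: 0.0
```

Emit:
servo_tool(
  targets=[
    [0, 0, -0.7, 0, 45],
    [0, 0, -1.5, 0, 45],
    [0, 0, -2.3, 0, 45],
    [0, 0, -3.0, 0, 45],
    [0, 0, -3.0, 0, 45],
  ],
)

```text
time_s: 18.18
tcp_pos: [0.5063, -0.2072, 0.1203]
ee_rot: [[-0.955, 0.296, -0.012], [0.296, 0.955, 0.003], [0.012, -0.001, -1.0]]
wrist_force: [-0.6, 0.9, -0.1]
gripper_width: 0.515
gripper_force: 0.0
```

```bash
python3 st.py
```

```text
18.1833 [ 0.506 -0.207  0.12 ] tcp bore frame mm [-10.1    -0.239  49.56 ] force [-0.759  0.687  0.308] mom [-0.018  0.045  0.004] 0.515368968239305
```

Emit:
servo_tool(
  targets=[
    [0, 0, 0, 0, 45],
    [0, 0, 0, 0, 15],
    [0, 0, 0, 0, 15],
    [0, 0, 0, 0, 15],
    [0, 0, 0, 0, 15],
  ],
)

```text
time_s: 18.6
tcp_pos: [0.5108, -0.208, 0.1272]
ee_rot: [[-0.956, 0.295, 0.002], [0.295, 0.956, -0.0], [-0.002, 0.0, -1.0]]
wrist_force: [-0.3, -0.6, 0.0]
gripper_width: 0.295
gripper_force: 0.0
```

Emit:
servo_tool(
  targets=[
    [0, 0, 0, 0, 15],
    [0, 0, 0, 0, 15],
    [0, 0, 0, 0, 15],
    [0, 0, 0, 0, 15],
    [0, 0, 0, 0, 15],
  ],
)

```text
time_s: 19.02
tcp_pos: [0.5106, -0.208, 0.127]
ee_rot: [[-0.956, 0.294, 0.001], [0.294, 0.956, -0.0], [-0.001, -0.0, -1.0]]
wrist_force: [-0.8, 0.4, 5.2]
gripper_width: 0.269
gripper_force: 29.8
```

```bash
python3 st.py
```

```text
19.0167 [ 0.511 -0.208  0.127] tcp bore frame mm [-2.942  0.217 53.162] force [1.824 0.161 4.956] mom [0.318 0.233 0.068] 0.26852139670753267
```

Emit:
servo_tool(
  targets=[
    [0.05, -0.015, 0.03, 0, 15],
    [0.1, -0.03, 0.06, 0, 15],
    [0.15, -0.045, 0.09, 0, 15],
    [0.2, -0.06, 0.12, 0, 15],
    [0.2, -0.06, 0.12, 0, 15],
  ],
)

```text
time_s: 19.43
tcp_pos: [0.513, -0.2092, 0.128]
ee_rot: [[-0.955, 0.296, -0.009], [0.296, 0.955, 0.002], [0.009, -0.001, -1.0]]
wrist_force: [-5.0, 2.4, 1.5]
gripper_width: 0.273
gripper_force: 29.9
```

```bash
python3 st.py
```

```text
19.4333 [ 0.513 -0.209  0.128] tcp bore frame mm [-0.109 -0.243 52.74 ] force [-3.995  0.808  4.062] mom [ 0.654  1.693 -0.044] 0.27276741253577186
```

Emit:
servo_tool(
  targets=[
    [0.05, -0.015, 0.03, 0, 15],
    [0.1, -0.03, 0.06, 0, 15],
    [0.15, -0.045, 0.09, 0, 15],
    [0.2, -0.06, 0.12, 0, 15],
    [0.2, -0.06, 0.12, 0, 15],
  ],
)

```text
time_s: 19.85
tcp_pos: [0.5172, -0.2108, 0.1302]
ee_rot: [[-0.955, 0.297, -0.013], [0.297, 0.955, 0.003], [0.013, -0.001, -1.0]]
wrist_force: [-6.7, 2.2, -1.4]
gripper_width: 0.272
gripper_force: 30.0
```

```bash
python3 st.py
```

```text
19.85 [ 0.517 -0.211  0.13 ] tcp bore frame mm [ 4.854 -0.5   52.354] force [-6.79   0.166  2.314] mom [0.55  2.062 0.003] 0.27238352648752756
```

Emit:
servo_tool(
  targets=[
    [-0.05, 0.015, -0.03, 0, 15],
    [-0.08, 0.02, -0.05, 0, 15],
    [-0.08, 0.02, -0.05, 0, 45],
    [-0.08, 0.02, -0.05, 0, 45],
    [-0.08, 0.02, -0.05, 0, 45],
  ],
)

```text
time_s: 20.27
tcp_pos: [0.5213, -0.2112, 0.1323]
ee_rot: [[-0.956, 0.294, 0.003], [0.294, 0.956, -0.001], [-0.003, 0.0, -1.0]]
wrist_force: [-0.2, -0.4, -0.2]
gripper_width: 0.42
gripper_force: 0.0
```

Emit:
servo_tool(
  targets=[
    [0, 0, 0, 0, 45],
    [0, 0, 0.8, 0, 45],
    [0, 0, 1.8, 0, 45],
    [0, 0, 2.8, 0, 45],
    [0, 0, 3.8, 0, 45],
  ],
)

```text
time_s: 20.68
tcp_pos: [0.5202, -0.211, 0.2474]
ee_rot: [[-0.956, 0.295, 0.001], [0.295, 0.956, -0.0], [-0.001, 0.0, -1.0]]
wrist_force: [1.4, -0.4, -0.9]
gripper_width: 0.513
gripper_force: 0.0
```

Emit:
servo_tool(
  targets=[
    [-0.6, 0.15, 0, 0, 80],
    [-1.2, 0.3, 0, 0, 80],
    [-1.8, 0.46, 0, 0, 80],
    [-1.8, 0.46, 0, 0, 80],
    [-1.8, 0.46, 0, 0, 80],
  ],
)

```text
time_s: 21.1
tcp_pos: [0.4659, -0.1971, 0.2467]
ee_rot: [[-0.956, 0.294, 0.003], [0.294, 0.956, -0.0], [-0.003, 0.0, -1.0]]
wrist_force: [0.6, -0.3, -0.0]
gripper_width: 0.808
gripper_force: 0.0
```

```bash
python3 lk.py w12; python3 st2.py
```

```text
cam rel bore [ 13.448  -1.491 346.691] 21.15
collar c,+15,-15,dome [array([317.7, 301.3]), array([317.8, 317.7]), array([317.6, 285. ]), array([318.1, 297.8])]
249  135 138 137 139 138 134 135 135 133 134 136 153 146 137 136 138 136 134 136 133 138 145 150
251  137 137 138 137 139 140 141 145 142 149 149 178 172 150 147 146 148 142 139 141 137 137 136
253  135 138 141 140 138 148 176 179 180 187 188 195 191 194 183 181 182 166 137 136 136 136 139
255  138 138 135 136 136 156 198 201 200 202 197 197 200 201 186 191 188 173 143 136 135 141 136
257  138 136 139 141 140 152 188 190 191 189 189 190 189 181 179 181 182 171 143 139 141 141 137
259  181 177 181 181 181 182 185 185 185 185 185 190 198 196 199 195 200 195 194 195 195 193 197
261  239 240 240 239 240 240 240 239 239 240 240 233 231 240 240 240 239 240 241 241 241 240 240
263  240 242 241 241 241 241 241 241 241 241 242 231 224 242 242 242 241 241 242 242 242 242 242
265  240 241 241 241 240 241 241 240 241 241 241 230 223 241 241 241 241 242 241 241 241 241 241
267  240 242 242 242 242 242 242 242 241 241 241 229 223 240 242 24
[... 2188 characters left out ...]
 244 243 240 234 227 203 163 169 215 223 224 232 242 244 244 244 244 244
315  244 245 245 245 245 245 244 244 242 238 235 227 224 230 235 239 243 244 244 244 244 244 244
317  244 245 245 244 244 244 244 244 244 244 244 243 242 243 244 244 244 244 244 244 244 244 244
319  244 245 245 245 245 245 245 245 244 245 244 245 244 245 244 245 244 244 244 244 244 244 244
321  244 245 245 245 244 245 245 245 245 245 244 244 244 245 244 244 244 244 244 244 244 244 244
323  244 244 244 244 244 244 244 244 244 244 245 244 244 244 244 244 244 244 244 244 244 244 244
u0 295
21.15 tcp ex,ey,z mm [-74.459  -2.29  246.475] force ex,ey,z 0.7900127295151849 0.667410947834727 0.9819128767206633 0.8523518334738408
```

The picture again shows about 4° of over-lean: the drift swings through square and tips back when let go. The flat seat is only weakly stable, so I'll regrip, bring it square, press the collar flat, unload while it is seated, and only then open gently.

Emit:
servo_tool(
  targets=[
    [0.5, -0.12, 0, 0, 45],
    [1.0, -0.24, 0, 0, 45],
    [1.45, -0.36, 0, 0, 45],
    [1.45, -0.36, -0.5, 0, 45],
    [1.45, -0.36, -1.2, 0, 45],
  ],
)

```text
time_s: 21.57
tcp_pos: [0.5125, -0.2086, 0.2107]
ee_rot: [[-0.956, 0.294, 0.005], [0.294, 0.956, -0.001], [-0.006, 0.0, -1.0]]
wrist_force: [-0.3, -0.8, 0.7]
gripper_width: 0.625
gripper_force: 0.0
```

Emit:
servo_tool(
  targets=[
    [0, 0, -0.7, 0, 40],
    [0, 0, -1.4, 0, 40],
    [0, 0, -2.1, 0, 40],
    [0, 0, -2.7, 0, 36],
    [0, 0, -2.84, 0, 32],
  ],
)

```text
time_s: 21.98
tcp_pos: [0.5084, -0.2078, 0.121]
ee_rot: [[-0.955, 0.295, -0.006], [0.295, 0.955, 0.001], [0.006, -0.001, -1.0]]
wrist_force: [-1.0, -0.0, 0.0]
gripper_width: 0.411
gripper_force: 0.0
```

Emit:
servo_tool(
  targets=[
    [0, 0, 0, 0, 28],
    [0, 0, 0, 0, 15],
    [0, 0, 0, 0, 15],
    [0, 0, 0, 0, 15],
    [0, 0, 0, 0, 15],
  ],
)

```text
time_s: 22.4
tcp_pos: [0.5103, -0.2081, 0.1255]
ee_rot: [[-0.956, 0.295, 0.003], [0.295, 0.956, -0.0], [-0.003, 0.0, -1.0]]
wrist_force: [2.1, -0.1, -1.2]
gripper_width: 0.276
gripper_force: 29.8
```

```bash
python3 st.py
```

```text
22.4 [ 0.51  -0.208  0.126] tcp bore frame mm [-3.874  0.074 52.007] force [ 1.201  0.553 -2.078] mom [-0.22  -0.47  -0.009] 0.27577058726225456
```

Emit:
servo_tool(
  targets=[
    [0.07, -0.02, 0.04, 0, 15],
    [0.14, -0.04, 0.08, 0, 15],
    [0.21, -0.06, 0.12, 0, 15],
    [0.27, -0.08, 0.16, 0, 15],
    [0.27, -0.08, 0.16, 0, 15],
  ],
)

```text
time_s: 22.82
tcp_pos: [0.5154, -0.2102, 0.1285]
ee_rot: [[-0.955, 0.295, -0.005], [0.295, 0.955, 0.001], [0.005, -0.001, -1.0]]
wrist_force: [-4.7, 2.0, -3.1]
gripper_width: 0.274
gripper_force: 30.0
```

```bash
python3 st.py
```

```text
22.8167 [ 0.515 -0.21   0.129] tcp bore frame mm [ 2.385 -0.498 51.893] force [-5.922  0.587 -0.104] mom [ 0.222  1.878 -0.032] 0.2739859869247274
```

Emit:
servo_tool(
  targets=[
    [0, 0, -0.06, 0, 15],
    [-0.01, 0, -0.12, 0, 15],
    [-0.01, 0, -0.18, 0, 15],
    [-0.02, 0, -0.24, 0, 15],
    [-0.02, 0, -0.24, 0, 15],
  ],
)

```text
time_s: 23.23
tcp_pos: [0.5158, -0.2106, 0.1273]
ee_rot: [[-0.956, 0.293, -0.001], [0.293, 0.956, -0.002], [0.001, -0.002, -1.0]]
wrist_force: [-14.0, 6.7, 24.8]
gripper_width: 0.27
gripper_force: 30.0
```

```bash
python3 st.py
```

```text
23.2333 [ 0.516 -0.211  0.127] tcp bore frame mm [ 2.228 -0.718 50.575] force [-0.907  2.318 29.167] mom [ 1.88   4.22  -0.003] 0.2704548343611215
```

Emit:
servo_tool(
  targets=[
    [0.02, -0.005, -0.03, 0, 15],
    [0.03, -0.01, -0.06, 0, 15],
    [0.03, -0.01, -0.06, 0, 15],
    [0.03, -0.01, -0.06, 0, 15],
    [0.03, -0.01, -0.06, 0, 15],
  ],
)

```text
time_s: 23.65
tcp_pos: [0.5161, -0.2108, 0.1271]
ee_rot: [[-0.956, 0.293, -0.002], [0.293, 0.956, -0.002], [0.001, -0.002, -1.0]]
wrist_force: [-18.3, 9.0, 33.9]
gripper_width: 0.275
gripper_force: 30.0
```

```bash
python3 st.py
```

```text
23.65 [ 0.516 -0.211  0.127] tcp bore frame mm [ 2.418 -0.787 50.272] force [-0.527  3.279 39.428] mom [2.709 5.331 0.027] 0.2747351855861761
```

Emit:
servo_tool(
  targets=[
    [-0.03, 0.01, 0.06, 0, 15],
    [-0.05, 0.015, 0.1, 0, 15],
    [-0.07, 0.02, 0.14, 0, 15],
    [-0.08, 0.025, 0.16, 0, 15],
    [-0.08, 0.025, 0.16, 0, 15],
  ],
)

```text
time_s: 24.07
tcp_pos: [0.516, -0.2106, 0.1273]
ee_rot: [[-0.956, 0.294, 0.002], [0.294, 0.956, -0.002], [-0.003, -0.001, -1.0]]
wrist_force: [-6.5, -0.4, 10.6]
gripper_width: 0.273
gripper_force: 30.0
```

```bash
python3 st.py
```

```text
24.0667 [ 0.516 -0.211  0.127] tcp bore frame mm [ 2.318 -0.653 50.482] force [-0.009 -2.258 12.245] mom [ 0.052  1.918 -0.023] 0.2730301674290078
```

Emit:
servo_tool(
  targets=[
    [-0.01, 0.005, 0.03, 0, 15],
    [-0.03, 0.01, 0.06, 0, 15],
    [-0.03, 0.01, 0.06, 0, 15],
    [-0.03, 0.01, 0.06, 0, 15],
    [-0.03, 0.01, 0.06, 0, 15],
  ],
)

```text
time_s: 24.48
tcp_pos: [0.5153, -0.2098, 0.127]
ee_rot: [[-0.956, 0.295, 0.002], [0.295, 0.956, -0.001], [-0.002, -0.0, -1.0]]
wrist_force: [-0.3, -1.8, -0.2]
gripper_width: 0.278
gripper_force: 30.0
```

```bash
python3 st.py
```

```text
24.4833 [ 0.515 -0.21   0.127] tcp bore frame mm [ 1.439 -0.12  50.678] force [ 0.113 -1.838 -0.283] mom [-0.72   0.263 -0.051] 0.27792243604059014
```

Emit:
servo_tool(
  targets=[
    [0, 0, 0, 0, 24],
    [0, 0, 0, 0, 26],
    [0, 0, 0, 0, 30],
    [0, 0, 0, 0, 38],
    [0, 0, 0, 0, 45],
  ],
)

```text
time_s: 24.9
tcp_pos: [0.5147, -0.2094, 0.127]
ee_rot: [[-0.956, 0.294, 0.001], [0.294, 0.956, 0.0], [-0.001, 0.0, -1.0]]
wrist_force: [0.1, -0.4, -0.1]
gripper_width: 0.421
gripper_force: 0.0
```

```bash
python3 st.py
```

```text
24.9 [ 0.515 -0.209  0.127] tcp bore frame mm [ 0.868  0.134 51.044] force [ 0.137 -0.313 -0.169] mom [-0.013  0.003  0.012] 0.42086298326455823
```

Opened with no load. I'll retreat straight up and look again.

Emit:
servo_tool(
  targets=[
    [0, 0, 0.3, 0, 48],
    [0, 0, 1.1, 0, 48],
    [0, 0, 2.1, 0, 48],
    [0, 0, 3.1, 0, 48],
    [0, 0, 4.0, 0, 60],
  ],
)

```text
time_s: 25.32
tcp_pos: [0.5146, -0.2096, 0.2497]
ee_rot: [[-0.956, 0.294, 0.002], [0.294, 0.956, -0.001], [-0.002, -0.0, -1.0]]
wrist_force: [0.6, -0.0, -0.0]
gripper_width: 0.574
gripper_force: 0.0
```

Emit:
servo_tool(
  targets=[
    [-0.6, 0.16, 0, 0, 80],
    [-1.2, 0.33, 0, 0, 80],
    [-1.63, 0.45, 0, 0, 80],
    [-1.63, 0.45, 0, 0, 80],
    [-1.63, 0.45, 0, 0, 80],
  ],
)

```text
time_s: 25.73
tcp_pos: [0.4656, -0.1961, 0.2481]
ee_rot: [[-0.956, 0.294, 0.002], [0.294, 0.956, -0.0], [-0.002, 0.0, -1.0]]
wrist_force: [-0.2, 1.2, -0.3]
gripper_width: 0.886
gripper_force: 0.0
```

```bash
python3 lk.py w13
```

```text
cam rel bore [ 13.653  -0.589 348.245] 25.7833
collar c,+15,-15,dome [array([316.7, 301.3]), array([316.8, 317.6]), array([316.7, 285.1]), array([316.9, 297.9])]
249  133 133 136 134 136 136 134 134 134 133 133 147 142 134 133 135 134 135 134 135 138 149 159
251  138 136 132 136 139 137 144 144 145 142 144 159 153 141 145 142 145 139 137 140 137 138 139
253  137 139 140 139 139 152 178 178 178 177 177 171 172 174 178 187 173 159 140 137 138 138 138
255  136 136 138 137 138 157 197 198 200 199 201 193 196 194 198 202 189 171 139 138 138 137 140
257  135 137 137 135 140 154 191 192 194 195 192 192 190 185 187 187 188 166 141 139 139 139 139
259  170 169 167 173 169 176 191 192 188 193 192 191 185 185 187 185 185 187 179 180 179 180 180
261  238 239 239 239 239 240 240 240 240 240 239 236 234 240 239 240 240 239 239 239 239 239 239
263  241 242 242 242 241 241 241 242 242 242 242 235 230 241 242 242 242 242 242 242 242 242 242
265  240 241 241 240 241 241 241 241 241 241 241 234 229 241 241 241 241 241 241 241 241 241 241
267  241 242 242 242 242 241 241 241 241 241 241 234 229 241 242 
[... 2054 characters left out ...]
43 244 243 243
311  243 244 244 244 244 243 237 230 223 186 146 120 113 128 170 211 222 232 242 244 243 243 244
313  244 244 244 244 244 244 244 240 234 231 211 166 159 199 222 223 232 242 244 244 244 244 244
315  244 245 244 245 244 244 244 244 243 240 232 225 225 230 234 239 243 244 244 244 244 244 244
317  244 245 244 245 244 244 244 244 244 244 244 243 242 243 244 244 244 244 244 244 244 244 244
319  244 245 245 245 245 245 245 245 244 245 245 244 244 244 245 244 244 244 244 244 244 244 244
321  244 245 244 245 245 245 245 245 244 244 244 245 244 244 244 244 244 244 244 244 244 244 244
323  243 244 244 244 244 244 245 244 244 244 244 244 244 244 244 244 244 244 244 244 244 244 244
u0 294
```

The h-readings show what is happening. Gripped at rest the TCP sits at h = 52.0 mm, and pressed flat it sits at 50.4 mm with x 6 mm further uphill. The drift therefore seats flat under the press, but lost that attitude during unloading, when the TCP crept 0.9 mm downhill before release. I'll repeat it and hold x and h at the pressed values while unloading.

Emit:
servo_tool(
  targets=[
    [0.5, -0.13, 0, 0, 45],
    [1.0, -0.27, 0, 0, 45],
    [1.47, -0.4, 0, 0, 45],
    [1.47, -0.4, -0.5, 0, 45],
    [1.47, -0.4, -1.2, 0, 42],
  ],
)

```text
time_s: 26.2
tcp_pos: [0.5127, -0.2088, 0.2119]
ee_rot: [[-0.956, 0.294, 0.005], [0.294, 0.956, -0.001], [-0.005, 0.0, -1.0]]
wrist_force: [-0.4, -0.5, -1.3]
gripper_width: 0.629
gripper_force: 0.0
```

Emit:
servo_tool(
  targets=[
    [0, 0, -0.7, 0, 40],
    [0, 0, -1.4, 0, 40],
    [0, 0, -2.1, 0, 38],
    [0, 0, -2.7, 0, 36],
    [0, 0, -2.86, 0, 32],
  ],
)

```text
time_s: 26.62
tcp_pos: [0.5086, -0.2079, 0.1218]
ee_rot: [[-0.955, 0.295, -0.006], [0.295, 0.955, 0.001], [0.006, -0.001, -1.0]]
wrist_force: [-0.4, 0.5, -0.3]
gripper_width: 0.405
gripper_force: 0.0
```

Emit:
servo_tool(
  targets=[
    [0, 0, 0, 0, 30],
    [0, 0, 0, 0, 28],
    [0, 0, 0, 0, 15],
    [0, 0, 0, 0, 15],
    [0, 0, 0, 0, 15],
  ],
)

```text
time_s: 27.03
tcp_pos: [0.5106, -0.2084, 0.1264]
ee_rot: [[-0.956, 0.294, 0.003], [0.294, 0.956, -0.001], [-0.003, 0.0, -1.0]]
wrist_force: [-0.2, -0.4, 1.0]
gripper_width: 0.271
gripper_force: 29.8
```

```bash
python3 st.py
```

```text
27.0333 [ 0.511 -0.208  0.126] tcp bore frame mm [-3.126 -0.103 52.647] force [ 0.412 -0.461  0.944] mom [-0.241 -0.227  0.037] 0.27112442212997273
```

Emit:
servo_tool(
  targets=[
    [0.07, -0.02, 0.04, 0, 15],
    [0.14, -0.04, 0.08, 0, 15],
    [0.21, -0.06, 0.12, 0, 15],
    [0.27, -0.08, 0.16, 0, 15],
    [0.27, -0.08, 0.12, 0, 15],
  ],
)

```text
time_s: 27.45
tcp_pos: [0.5158, -0.2105, 0.1285]
ee_rot: [[-0.955, 0.295, -0.005], [0.295, 0.956, 0.001], [0.005, -0.001, -1.0]]
wrist_force: [-8.2, 2.5, 9.5]
gripper_width: 0.271
gripper_force: 30.0
```

```bash
python3 st.py
```

```text
27.45 [ 0.516 -0.21   0.129] tcp bore frame mm [ 2.801 -0.602 51.628] force [-2.654 -0.008 12.499] mom [ 1.019  2.639 -0.004] 0.27084517385428875
```

Emit:
servo_tool(
  targets=[
    [0.01, 0, -0.06, 0, 15],
    [0.02, -0.005, -0.12, 0, 15],
    [0.03, -0.01, -0.18, 0, 15],
    [0.03, -0.01, -0.18, 0, 15],
    [0.03, -0.01, -0.18, 0, 15],
  ],
)

```text
time_s: 27.87
tcp_pos: [0.5163, -0.2108, 0.1283]
ee_rot: [[-0.956, 0.293, -0.004], [0.293, 0.956, -0.001], [0.004, -0.002, -1.0]]
wrist_force: [-16.4, 8.0, 27.7]
gripper_width: 0.276
gripper_force: 30.0
```

```bash
python3 st.py
```

```text
27.8667 [ 0.516 -0.211  0.128] tcp bore frame mm [ 3.168 -0.789 51.178] force [-1.739  2.849 33.035] mom [ 2.207  4.915 -0.054] 0.27587291995923646
```

Emit:
servo_tool(
  targets=[
    [-0.01, 0.004, 0.04, 0, 15],
    [-0.025, 0.008, 0.08, 0, 15],
    [-0.04, 0.012, 0.12, 0, 15],
    [-0.045, 0.014, 0.14, 0, 15],
    [-0.045, 0.014, 0.14, 0, 15],
  ],
)

```text
time_s: 28.28
tcp_pos: [0.5162, -0.2107, 0.1285]
ee_rot: [[-0.956, 0.295, -0.002], [0.295, 0.956, -0.001], [0.002, -0.001, -1.0]]
wrist_force: [-6.3, 1.1, 3.7]
gripper_width: 0.274
gripper_force: 30.0
```

```bash
python3 st.py
```

```text
28.2833 [ 0.516 -0.211  0.128] tcp bore frame mm [ 3.152 -0.716 51.375] force [-3.637 -0.755  6.39 ] mom [0.156 2.083 0.034] 0.274181369800707
```

Emit:
servo_tool(
  targets=[
    [-0.01, 0.003, 0.005, 0, 15],
    [-0.025, 0.008, 0.01, 0, 15],
    [-0.025, 0.008, 0.01, 0, 15],
    [-0.025, 0.008, 0.01, 0, 15],
    [-0.025, 0.008, 0.01, 0, 15],
  ],
)

```text
time_s: 28.7
tcp_pos: [0.5161, -0.2106, 0.1284]
ee_rot: [[-0.956, 0.295, -0.001], [0.295, 0.956, -0.001], [0.001, -0.001, -1.0]]
wrist_force: [-5.8, -1.5, 3.7]
gripper_width: 0.271
gripper_force: 30.0
```

```bash
python3 st.py
```

```text
28.7 [ 0.516 -0.211  0.128] tcp bore frame mm [ 3.032 -0.672 51.393] force [-2.62  -3.151  5.736] mom [-0.322  1.828 -0.001] 0.27103256410007925
```

Emit:
servo_tool(
  targets=[
    [0, 0, 0, 0, 25],
    [0, 0, 0, 0, 28],
    [0, 0, 0, 0, 32],
    [0, 0, 0, 0, 38],
    [0, 0, 0, 0, 45],
  ],
)

```text
time_s: 29.12
tcp_pos: [0.5175, -0.2101, 0.1281]
ee_rot: [[-0.956, 0.294, 0.002], [0.294, 0.956, -0.0], [-0.002, 0.0, -1.0]]
wrist_force: [0.4, -0.2, -0.5]
gripper_width: 0.441
gripper_force: 0.0
```

Emit:
servo_tool(
  targets=[
    [0, 0, 0.3, 0, 48],
    [0, 0, 1.1, 0, 48],
    [0, 0, 2.1, 0, 48],
    [0, 0, 3.1, 0, 48],
    [0, 0, 4.0, 0, 60],
  ],
)

```text
time_s: 29.53
tcp_pos: [0.5169, -0.2102, 0.2506]
ee_rot: [[-0.956, 0.294, 0.002], [0.294, 0.956, -0.001], [-0.002, -0.0, -1.0]]
wrist_force: [0.4, 0.2, 0.5]
gripper_width: 0.578
gripper_force: 0.0
```

Emit:
servo_tool(
  targets=[
    [-0.6, 0.16, 0, 0, 80],
    [-1.2, 0.33, 0, 0, 80],
    [-1.67, 0.47, 0, 0, 80],
    [-1.67, 0.47, 0, 0, 80],
    [-1.67, 0.47, 0, 0, 80],
  ],
)

```text
time_s: 29.95
tcp_pos: [0.4665, -0.196, 0.2491]
ee_rot: [[-0.956, 0.294, 0.002], [0.294, 0.956, -0.001], [-0.003, 0.0, -1.0]]
wrist_force: [0.1, -0.9, -0.5]
gripper_width: 0.886
gripper_force: 0.0
```

```bash
sed -i 's/for y in range(v-52,v+24,2)/for y in range(v-34,v+20,2)/' lk.py; python3 lk.py w14
```

```text
cam rel bore [ 14.861  -0.258 348.612] 30.0
collar c,+15,-15,dome [array([316.4, 299.9]), array([316.4, 316.2]), array([316.3, 283.7]), array([316.4, 296.2])]
266  240 241 241 241 241 242 241 241 241 241 241 231 237 241 241 241 241 241 242 241 241 241 241
268  242 243 243 243 243 242 242 243 242 242 243 233 237 242 242 242 242 242 242 242 242 242 242
270  242 243 243 243 242 243 243 243 243 242 241 221 216 237 242 241 242 242 242 242 242 242 242
272  241 243 243 242 242 243 242 242 241 230 202 161 150 188 229 240 242 242 243 242 243 242 242
274  242 242 243 242 242 242 240 232 206 175 163 164 163 156 169 206 234 242 243 242 242 242 243
276  243 243 243 243 243 237 210 176 183 186 187 185 181 178 175 169 179 221 239 242 243 243 243
278  243 244 244 243 227 180 160 187 198 197 196 194 189 188 185 177 166 152 183 233 243 244 244
280  243 243 244 240 184 153 192 202 205 206 202 197 197 193 188 185 178 167 136 190 242 244 244
282  242 243 243 239 182 166 206 213 211 211 211 209 207 201 199 192 191 181 151 181 240 243 242
284  242 243 243 239 185 188 216 217 215 215 215 215 213 211 204 203
[... 984 characters left out ...]
38 243 243 243
306  242 243 243 243 240 211 161 133 118 116 116 116 110 108 106 108 123 160 222 242 242 243 243
308  242 243 243 243 243 235 221 204 152 124 117 113 104 107 125 162 201 221 237 243 243 243 243
310  243 244 244 244 243 242 236 229 217 183 142 118 116 155 194 218 227 239 243 244 243 243 244
312  244 244 244 244 244 244 244 239 234 229 213 173 183 217 225 225 239 244 244 244 244 244 244
314  244 244 244 244 244 244 244 243 242 240 235 228 228 235 239 242 244 244 244 244 244 244 244
316  244 244 244 244 244 244 244 244 244 244 244 243 243 244 244 244 244 244 244 244 244 244 244
318  244 245 244 245 245 244 244 244 244 244 244 244 244 244 244 244 244 244 244 244 244 244 244
u0 294
```

```bash
python3 - <<'E'
from h import *
d=load('w14'); g=d['pixels'].min(2)
print('white line row 248-250',g[248:251,308:326].tolist(),'zero line 264-268',g[264:268:2,308:326].tolist())
print(r.finish_job())
E
```

```text
white line row 248-250 [[133, 133, 134, 133, 135, 136, 141, 150, 150, 147, 138, 133, 134, 135, 136, 133, 134, 135], [134, 138, 139, 136, 135, 137, 146, 160, 169, 159, 144, 138, 137, 136, 137, 134, 137, 138], [149, 149, 148, 148, 148, 148, 152, 166, 173, 173, 154, 148, 148, 147, 145, 145, 143, 141]] zero line 264-268 [[240, 240, 240, 240, 241, 241, 240, 238, 231, 226, 236, 239, 240, 241, 241, 241, 241, 240], [241, 241, 241, 241, 241, 241, 241, 238, 231, 226, 237, 241, 241, 241, 241, 241, 241, 241]]
the job is handed in; nothing more can be done
None
```

I handed the job in at about 30 s with the drift through both bores and the slide's zero line within about 0.5 mm of its mark, but the drift may not sit flat: it still leans about 3.5° to the front within the bore play, and three attempts to square it did not hold after release.

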